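# Clear the curing lamp and restock the manicure organiser

## Robot

A 6-joint arm with a two-finger parallel gripper is mounted at the origin on the work surface. World frame = base frame: x ahead of the robot, y to its left, z up, the work surface at z = 0. Lengths are in m, angles in rad, forces in N, time in s.
With the tool pointing down it reaches from about 0.375 to 0.75 m from the base axis. Payload 9 kg.
Tool frame: the origin (TCP) lies at the very end of the fingers, on their centre line; the grasp point (between the pads) lies 19 mm behind it; z points along the fingers, y is the line along which they close (so a half turn about z gives the same grasp; the last joint's range is limited). The gripper opens to 85 mm and grips with 20 to 120 N. Pads are 22 mm wide; open, the fingers measure 114 mm over their backs; the gripper's body (76 mm by 85 mm) begins 54 mm behind the grasp point. The pads swing forward as they close: fully open they stand 13 mm farther back than shut.
Start: joints at [1.029, 0.104, 0.097, 1.564, 0, 1.353], TCP at [0.191, 0.569, 0.231] pointing down, gripper open.
Joint ranges: [-2.99, 2.99], [-0.84, 1.86], [-1.1, 1.16], [-1.84, 2.11], [-1.51, 1.56], [-3.14, 3.14]. Speed limits (rad/s): [2.22, 2.22, 2.57, 3.14, 3.14, 3.14].

## Interface

Orientations are given as a rotation vector (axis times angle).
In Python, from bench import robot gives the robot as it stands. The module is installed in compiled form; this text tells all that it offers.
- The arm moves only by the tool play_rows, never from a script. Its argument "increments" is a list of rows, each a list of 4 numbers: the shift along the world's x, y, z in mm, then the turn about the world's z in rad. In form: [[tx, ty, tz, spin], ...]. A call has 1 to 5 rows; each row shifts and turns the commanded pose from where the row before left it; what a row does not reach is not made up. A row lasts 1/12 s, in which the tool goes at most 41.7 mm and 7.16 degrees, less where a joint would pass 70% of its speed; a pose out of reach is approached as far as the arm can. A call with a gripper value outside its range is refused whole. "fingers" is the gripper command: -1 is shut, 1 is fully open, values between are in proportion, set as the call begins (left out, the last holds). The fingers move at their own pace and stop on an object; "newtons" is the grip in N (left out, the last holds). Time passes only in rows, so rows that do not move let the fingers close. It gives the time, the measured TCP pose, the force, the opening and the grip force at its end, in the units of the state.
- robot.get_obs(): the state, without advancing time (a new reading comes with each control period).
- robot.snapshot(name): name is "side" or "top"; returns the picture (420x560x3 uint8, red, green, blue); there is no depth.
- robot.get_calibration(name): a dict with "fx", "fy", "cx", "cy" (pixels), "k1" (the pictures are not rectified: a ray, as slopes to the right and down, at radius r is drawn at 1 + k1 r^2 times it, then the intrinsics apply), "extrinsics" (4x4, takes a point from camera to world coordinates). Camera axes: x right, y down, z forward; pixel columns grow to the right and rows downward; lengths in m; the calibration is good to about 2 mm. A picture is of the moment at which its call begins. get_calibration takes no time and is no camera call.
- robot.job_done(): hands the job in; it is judged then, once.
The state is a dict: "time_s": time; "joint_pos": joint angles; "qd": joint speeds; "joint_efforts": joint torques, N m; "position": TCP position; "tool_rot": TCP orientation; "contact_force": force on the tool from outside, world axes, zero at the start; "ft_torque": the same for the moment, N m; "finger_gap": finger opening in m; "grip_force": force on a finger pad.
Only numpy, scipy, OpenCV 4.12 (cv2) and the standard library are available. Lean on these libraries where they do the work, as an engineer would, in place of code of your own. Each camera call takes 0.05 s, during which the arm holds its last target. There are 200 camera calls.

## Task

The colour samples in the curing lamp have set: pull out the lamp's tray, stand every sample upright in the organiser beside it, one to a pocket, and push the empty tray fully home again. Also put both brushes away by threading each handle through its own pair of loops on the organiser, from the robot's side, until the cap comes up to the front loop. Do not knock over the polish bottle.

Things in the scene. Friction and masses are not known exactly. Their poses are not given: they have to be found in the camera images.
- lamp_mouth (a point): Middle of the front opening of the white curing lamp, 40 mm above the table, in the plane of the lamp's front face; x points into the lamp, a fixed box 200 mm deep (x), 250 mm wide (y) and 90 mm high with a 12 mm roof. A shallow aluminium tray that holds the samples slides in it
- tray_handle (a point): Centre of the tray's red pull fin, an upright fin 34 mm long (x), 14 mm thick (y), 40 mm high (its top 12 mm above this point), standing out from the tray's front towards the robot; 26 mm before the lamp's face when shut. Pull along -x, push home along +x. In this frame the tray inside spans x 25 to 163, y -107 to 107 mm, floor 38 mm below; side and back walls 10 mm, front panel 28 mm above the floor
- tray (a joint): Travel of the tray in m: 0 fully home, 0.15 fully out; slides with about 1.5 N of friction and stays where it is left
- sample0_center (a point): Centre of a cured colour sample: a white plastic puck, upright cylinder 36 mm in diameter and 34 mm high, about 50 g, with a red top; z is its own axis; it starts upright on the tray's floor inside the lamp; may be absent
- sample1_center (a point): Centre of a cured colour sample: a white plastic puck, upright cylinder 36 mm in diameter and 34 mm high, about 50 g, with a copper-brown top; z is its own axis; it starts upright on the tray's floor inside the lamp; may be absent
- sample2_center (a point): Centre of a cured colour sample: a white plastic puck, upright cylinder 36 mm in diameter and 34 mm high, about 50 g, with a blue top; z is its own axis; it starts upright on the tray's floor inside the lamp; may be absent
- sample3_center (a point): Centre of a cured colour sample: a white plastic puck, upright cylinder 36 mm in diameter and 34 mm high, about 50 g, with an orange top; z is its own axis; it starts upright on the tray's floor inside the lamp; may be absent
- pocket0 (a point): Centre of the floor of one of the organiser's four pockets, 6 mm above the table; each is 48 mm (x) by 44 mm (y) inside, 14 mm deep, walls ending 20 mm above the table; x and y are the organiser's axes, the next pockets are 60 mm away along x and 66 mm along y; the organiser is fixed
- pocket1 (a point): Centre of the floor of one of the organiser's four pockets, 6 mm above the table; each is 48 mm (x) by 44 mm (y) inside, 14 mm deep, walls ending 20 mm above the table; x and y are the organiser's axes, the next pockets are 60 mm away along x and 66 mm along y; the organiser is fixed
- pocket2 (a point): Centre of the floor of one of the organiser's four pockets, 6 mm above the table; each is 48 mm (x) by 44 mm (y) inside, 14 mm deep, walls ending 20 mm above the table; x and y are the organiser's axes, the next pockets are 60 mm away along x and 66 mm along y; the organiser is fixed
- pocket3 (a point): Centre of the floor of one of the organiser's four pockets, 6 mm above the table; each is 48 mm (x) by 44 mm (y) inside, 14 mm deep, walls ending 20 mm above the table; x and y are the organiser's axes, the next pockets are 60 mm away along x and 66 mm along y; the organiser is fixed
- loop_left (a point): Centre of the hole in the front one of two aluminium brush loops on the organiser's left (+y) side, 55 mm above the table. A loop is an upright 30 x 30 mm plate, 6 mm thick, with a 14 mm round hole whose axis is x; the rear loop stands in line 60 mm further along +x. Brushes go in along +x, from the robot's side. The other pair is 184 mm away along y, the low pockets between
- loop_right (a point): Centre of the hole in the front one of two aluminium brush loops on the organiser's right (-y) side, 55 mm above the table. A loop is an upright 30 x 30 mm plate, 6 mm thick, with a 14 mm round hole whose axis is x; the rear loop stands in line 60 mm further along +x. Brushes go in along +x, from the robot's side. The other pair is 184 mm away along y, the low pockets between
- brushA_cap (a point): Centre of the square cap of a nail brush (red cap, pale wooden handle), 160 mm long, 35 g. The cap is a 16 x 16 mm bar, 60 mm long; the handle a straight 10 mm round rod with a rounded end, from x = 30 to 130 mm on the same axis; x points from cap to handle end. It balances within the cap and so lies level on a flat of the cap, this point 8 mm above the table
- brushA_tip (a point): The rounded end of that brush's handle, on its axis, 130 mm from the cap's centre
- brushA_shoulder (a point): Where that brush's handle leaves the cap, on its axis, 30 mm from the cap's centre
- brushB_cap (a point): Centre of the square cap of a nail brush (black cap, copper-coloured handle), 160 mm long, 35 g. The cap is a 16 x 16 mm bar, 60 mm long; the handle a straight 10 mm round rod with a rounded end, from x = 30 to 130 mm on the same axis; x points from cap to handle end. It balances within the cap and so lies level on a flat of the cap, this point 8 mm above the table
- brushB_tip (a point): The rounded end of that brush's handle, on its axis, 130 mm from the cap's centre
- brushB_shoulder (a point): Where that brush's handle leaves the cap, on its axis, 30 mm from the cap's centre
- polish_center (a point): Centre of a small polish bottle with a white cap, 34 mm in diameter and 65 mm high, a bystander that stands beyond the brushes
Not all that is in view belongs to the job. Of the things that look like the part that bears brushA_cap, take the one that is farthest to the robot's right at the start. What is shaped like the part that bears brushB_cap but purple or turquoise is not meant.

How it is judged:
By the outcome, as a careful person would: the job done as asked, in the order asked, and still so for the second after the job is handed in, with the robot touching nothing.
Of sample0, sample1, sample2, sample3 only 2 to 4 are there at a start; the rules pass over those that are not, and their reading is None.
At some moment in a run one of brushA, brushB, sample0, sample1, sample2, sample3 may be knocked a few centimetres aside while the robot is not near it.
It also fails if it takes over 210 s, if anything falls off the work surface, if the arm or the gripper's body presses on something with over 40 N, if the wrist force passes 120 N, or if a joint passes its speed limit or range.

## Working session

There is one attempt and no reset: what is moved stays moved. The work goes in short steps, Python scripts to look and compute and a tool call to move; the robot and the scene stay as the last step left them, time stands still between calls to the robot, and variables do not carry over. Pictures are saved under pics/ and viewed, at most 18 in all, crops included, and the job is handed in when it is done.

Besides the shell and the picture viewer there is one more tool, called after "Request:" as name(argument=value, ...), one argument or row to a line, values as JSON. play_rows: Moves the arm, as the interface text tells. Its arguments: {"type":"object","properties":{"increments":{"type":"array"},"fingers":{"type":"number"},"newtons":{"type":"number"}},"required":["increments"]}

```bash
mkdir -p pics; cat > h.py <<'E'
import numpy as np, cv2
from bench import robot
def cal(n):
    c=robot.get_calibration(n);return c,np.array(c["extrinsics"])
def snap(n,f=None):
    im=robot.snapshot(n)
    if f: cv2.imwrite(f"pics/{f}.png",cv2.cvtColor(im,cv2.COLOR_RGB2BGR))
    return im
def ray(n,u,v):
    c,E=cal(n); xd=np.array([(u-c["cx"])/c["fx"],(v-c["cy"])/c["fy"]]); x=xd.copy()
    for _ in range(20): x=xd/(1+c["k1"]*(x@x))
    d=E[:3,:3]@np.array([x[0],x[1],1]); return E[:3,3],d
def onz(n,u,v,z):
    o,d=ray(n,u,v); return o+d*(z-o[2])/d[2]
def proj(n,p):
    c,E=cal(n); q=E[:3,:3].T@(np.array(p)-E[:3,3]); x=q[:2]/q[2]; x=x*(1+c["k1"]*(x@x))
    return np.array([c["fx"]*x[0]+c["cx"],c["fy"]*x[1]+c["cy"]])
def tri(n1,p1,n2,p2):
    o1,d1=ray(n1,*p1);o2,d2=ray(n2,*p2)
    A=np.stack([d1,-d2],1);t=np.linalg.lstsq(A,o2-o1,rcond=None)[0]
    a=o1+d1*t[0];b=o2+d2*t[1];return (a+b)/2,np.linalg.norm(a-b)
E
python3 - <<'E'
from h import *
for n in("top","side"):
    snap(n,n+"0");c,E=cal(n);print(n,{k:c[k] for k in("fx","cx","cy","k1")},E.round(3).tolist())
print(robot.get_obs())
E
```

```text
top {'fx': 400.9483765555717, 'cx': 274.148252838891, 'cy': 209.9768808793544, 'k1': -0.016677749762336578} [[0.161, -0.963, 0.214, 0.284], [-0.987, -0.156, 0.039, -0.036], [-0.004, -0.218, -0.976, 0.993], [0.0, 0.0, 0.0, 1.0]]
side {'fx': 468.5150123434256, 'cx': 283.15020210534175, 'cy': 210.19711730902677, 'k1': -0.14487973693399084} [[0.956, -0.141, 0.256, 0.172], [-0.292, -0.499, 0.816, -0.955], [0.013, -0.855, -0.518, 0.662], [0.0, 0.0, 0.0, 1.0]]
{'time_s': 0.1, 'joint_pos': array([1.02927340e+00, 1.04630890e-01, 9.65197884e-02, 1.56392121e+00,
       3.48952276e-05, 1.35309646e+00]), 'qd': array([-3.65966111e-04,  5.12399822e-04,  7.18073599e-04,  2.86888008e-05,
       -6.93396786e-04,  1.68523432e-03]), 'joint_efforts': array([ 6.69579822e-03, -5.58204424e+01,  5.04721963e+01,  1.30147854e-02,
       -2.21553196e-04,  3.71067085e-05]), 'position': array([0.19073008, 0.56854527, 0.23059019]), 'tool_rot': array([-5.06361428e-01, -3.10001906e+00,  1.78267344e-03]), 'contact_force': array([ 0.07431513,  0.73902029, -0.38768052]), 'ft_torque': array([ 0.04199473, -0.01957408, -0.01951109]), 'grip_force': 0.0, 'finger_gap': 0.08554798017220383}
```

View pics/top0.png

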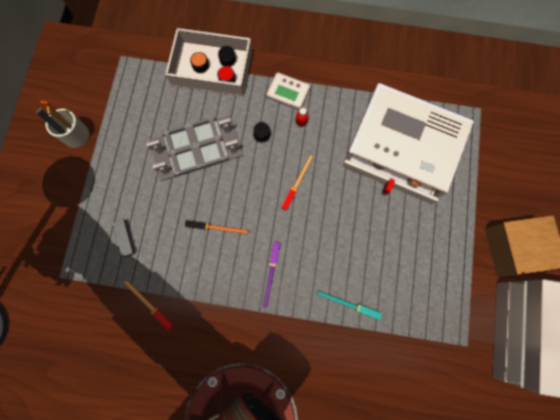

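View pics/side0.png

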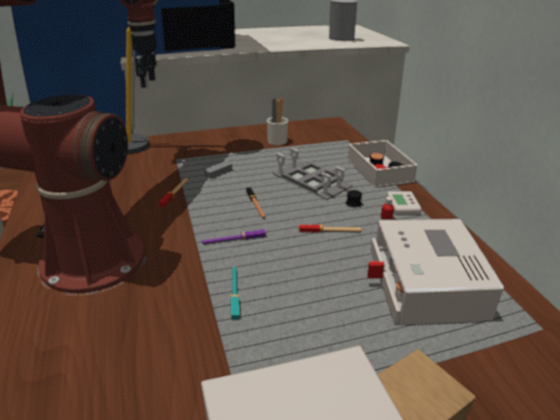

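Candidates in the top view:
- **Red-cap brushes:** (289,200) and (162,318). The rightmost one is (289,200), so that is brushA.
- **brushB:** black cap (195,225) with copper handle end (248,232). The purple and turquoise brushes and the grey bar (128,237) are decoys.
- **Samples:** the ones in the lamp, with orange visible at (414,182). The pucks in the box at (210,65) and the black one at (262,131) are not part of the job.
- **Polish bottle:** (302,117).
- **Organiser:** around (195,147).

I'll check this with one crop sheet.

```bash
python3 - <<'E'
import cv2,numpy as np
t=cv2.imread("pics/top0.png");s=cv2.imread("pics/side0.png")
def c(i,x,y,w=133,h=100): return cv2.resize(i[y:y+h,x:x+w],(400,300),interpolation=cv2.INTER_CUBIC)
cv2.imwrite("pics/sheet1.png",np.vstack([np.hstack([c(t,130,100),c(t,185,150)]),np.hstack([c(s,245,130),c(s,355,205)])]))
E
python3 - <<'E'
import sys;sys.path.insert(0,'.')
import cv2,numpy as np,os
os.chdir('.')
from h import *
for n in("top","side"):
    hsv=cv2.cvtColor(cv2.imread(f"pics/{n}0.png"),cv2.COLOR_BGR2HSV);H,S,V=cv2.split(hsv)
    for nm,m in(("red",((H<6)|(H>174))&(S>170)&(V>110)),("orange",(H>=6)&(H<22)&(S>100)&(V>140))):
        k,l,st,ce=cv2.connectedComponentsWithStats(m.astype(np.uint8))
        for i in range(1,k):
            if 12<st[i,4]<2000:
                print(n,nm,st[i].tolist(),ce[i].round(1),onz(n,*ce[i],.008)[:2].round(3))
E
```

```text
top red [218, 66, 16, 14, 170] [225.3  72.9] [0.859 0.197]
top red [296, 113, 12, 9, 71] [301.5 117.4] [ 0.761 -0.028]
top red [386, 179, 8, 13, 68] [389.7 185.2] [ 0.612 -0.277]
top red [282, 190, 14, 20, 121] [288.2 199.5] [ 0.534 -0.027]
top orange [191, 52, 16, 14, 165] [198.1  58.5] [0.89 0.28]
top orange [41, 101, 6, 3, 16] [ 43.8 101.9] [0.697 0.667]
top orange [290, 155, 23, 38, 180] [301.2 174.3] [ 0.605 -0.05 ]
top orange [412, 181, 6, 5, 20] [414.7 182.8] [ 0.629 -0.34 ]
top orange [206, 223, 43, 11, 194] [226.8 228.7] [0.435 0.112]
side red [375, 164, 9, 4, 28] [379.  165.5] [0.875 0.258]
side red [383, 204, 10, 6, 45] [387.2 206.9] [0.776 0.013]
side red [300, 225, 19, 4, 68] [309.3 226.7] [ 0.535 -0.021]
side red [369, 262, 14, 4, 49] [375.5 263.6] [ 0.629 -0.209]
side orange [371, 153, 12, 6, 50] [376.7 155.3] [0.905 0.332]
side orange [0, 190, 11, 7, 43] [  3.9 192. ] [-0.286  0.405]
side orange [0, 191, 17, 23, 158] [  7.1 203. ] [-0.261  0.329]
side orange [253, 198, 12, 18, 61] [258.  206.9] [0.434 0.11 ]
side orange [2, 215, 6, 5, 17] [  4.8 217.5] [-0.251  0.245]
side orange [319, 224, 41, 7, 82] [337.5 228.2] [ 0.602 -0.047]
```

View pics/sheet1.png

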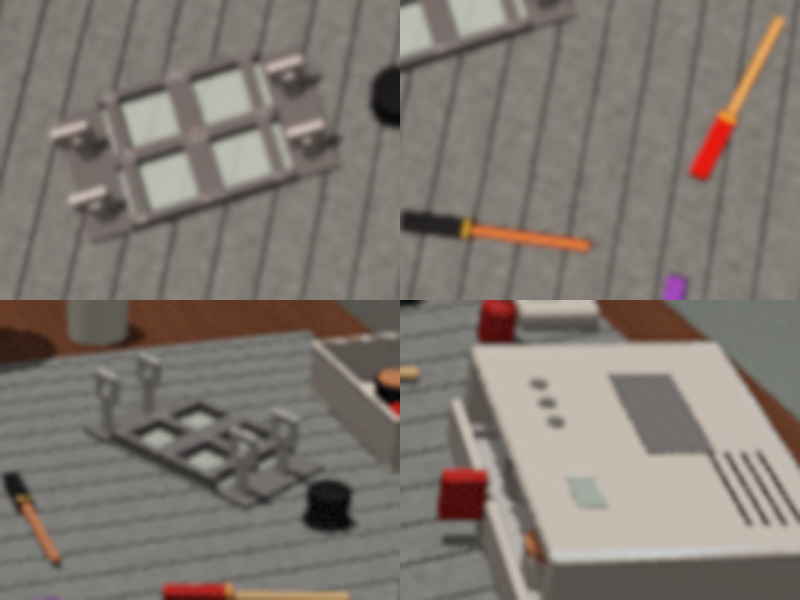

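```bash
python3 - <<'E'
from h import *
P=lambda u,v:(130+u/3.0075,100+v/3)
L={k:onz("top",*P(*p),.070) for k,p in dict(RL=(70,130),FL=(88,196),RR=(287,62),FR=(306,128)).items()}
for k in L: print(k,L[k].round(4))
print("side check FL,FR", onz("side",245+108/3,130+75/3,.07),onz("side",245+243/3,130+135/3,.07))
print("d",L["RL"]-L["FL"],L["RR"]-L["FR"],L["FL"]-L["FR"])
for p in((150,118),(222,96),(168,182),(241,156)): print("pocket",onz("top",*P(*p),.006).round(4))
S=lambda u,v:(355+(u-400)/3.0075,205+(v-300)/3)
for nm,p in dict(FL=(473,345),FR=(548,555),RL=(720,343)).items(): print("roof",nm,onz("side",*S(*p),.09).round(4))
print("fin tri",tri("top",(389.7,184),"side",(375.5,265)))
print("fin top side",[onz("side",*S(*p),.052).round(4) for p in((441,470),(487,470))],"top",onz("top",389.7,185.2,.045))
hsv=cv2.cvtColor(cv2.imread("pics/top0.png"),cv2.COLOR_BGR2HSV)
m=((hsv[...,1]<45)&(hsv[...,2]>150)).astype(np.uint8);m[:, :330]=0;m[:80]=0;m[220:]=0;m[:,480:]=0
m=cv2.morphologyEx(m,cv2.MORPH_CLOSE,np.ones((9,9)))
c=max(cv2.findContours(m,0,2)[0],key=cv2.contourArea);print(cv2.approxPolyDP(c,5,True)[:,0].tolist())
for q in((379,87),(472,125),(452,192)): print(onz("top",*q,.09).round(4))
E
```

```text
RL [0.6054 0.3214 0.07  ]
FL [0.5522 0.294  0.07  ]
RR [0.6925 0.1572 0.07  ]
FR [0.6377 0.1309 0.07  ]
side check FL,FR [0.55181652 0.28767798 0.07      ] [0.634618   0.12601006 0.07      ]
d [0.05321026 0.02734922 0.        ] [5.48391319e-02 2.62956932e-02 1.11022302e-16] [-8.55014990e-02  1.63107597e-01  1.11022302e-16]
pocket [0.6497 0.2792 0.006 ]
pocket [0.68  0.221 0.006]
pocket [0.5942 0.2512 0.006 ]
pocket [0.6277 0.1935 0.006 ]
roof FL [ 0.6543 -0.1563  0.09  ]
roof FR [ 0.5879 -0.3912  0.09  ]
roof RL [ 0.8457 -0.2082  0.09  ]
fin tri (array([ 0.59759541, -0.26516161,  0.05396431]), np.float64(0.004573065058554677))
fin top side [array([ 0.5872, -0.2485,  0.052 ]), array([ 0.6192, -0.258 ,  0.052 ])] top [ 0.59988785 -0.26839542  0.045     ]
[[378, 84], [344, 161], [438, 200], [449, 189], [473, 121]]
[ 0.8333 -0.2064  0.09  ]
[ 0.7688 -0.4404  0.09  ]
[ 0.5919 -0.4029  0.09  ]
```

brushA, brushB and the organiser are confirmed, with spacings 60/184 mm as specified. The organiser's yaw is about 27° and the lamp's about -15.5°. The fin is near (0.597, -0.266). Heading to it now.

Request:
play_rows(
  increments=[
    [13,-27,-2,0],
    [13,-27,-2,0],
    [13,-27,-2,0],
    [13,-27,-2,0],
    [13,-27,-2,0],
  ],
  fingers=0.2,
  newtons=40,
)

```text
time_s: 0.52
position: [0.256, 0.4325, 0.2208]
tool_rot: [-0.506, -3.1, 0.001]
contact_force: [0.4, -0.5, 0.2]
finger_gap: 0.051
grip_force: 0.0
```

Request:
play_rows(
  increments=[
    [13,-27,-2,0],
    [13,-27,-2,0],
    [13,-27,-2,0],
    [13,-27,-2,0],
    [13,-27,-2,0],
  ],
)

```text
time_s: 0.93
position: [0.3211, 0.2975, 0.211]
tool_rot: [-0.506, -3.1, 0.0]
contact_force: [0.0, -0.1, -1.1]
finger_gap: 0.0513
grip_force: 0.0
```

Request:
play_rows(
  increments=[
    [13,-27,-2,0],
    [13,-27,-2,0],
    [13,-27,-2,0],
    [13,-27,-2,0],
    [13,-27,-2,0],
  ],
)

```text
time_s: 1.35
position: [0.3861, 0.1624, 0.2011]
tool_rot: [-0.506, -3.101, -0.0]
contact_force: [0.4, 0.7, -0.6]
finger_gap: 0.0511
grip_force: 0.0
```

Request:
play_rows(
  increments=[
    [13,-27,-2,0],
    [13,-27,-2,0],
    [13,-27,-2,0],
    [13,-27,-2,0],
    [13,-27,-2,0],
  ],
)

```text
time_s: 1.77
position: [0.4512, 0.0274, 0.191]
tool_rot: [-0.507, -3.1, -0.0]
contact_force: [0.7, 0.4, -0.1]
finger_gap: 0.0511
grip_force: 0.0
```

Request:
play_rows(
  increments=[
    [13,-27,-2,0],
    [13,-27,-2,0],
    [13,-27,-2,0],
    [13,-27,-2,0],
    [13,-27,-2,0],
  ],
)

```text
time_s: 2.18
position: [0.5161, -0.1076, 0.1808]
tool_rot: [-0.507, -3.1, -0.0]
contact_force: [0.7, 0.3, 0.8]
finger_gap: 0.0509
grip_force: 0.0
```

Request:
play_rows(
  increments=[
    [13,-27,-2,0.01],
    [13,-27,-2,0.02],
    [13,-27,-2,0.02],
    [13,-27,0,0],
    [13,-27,0,0],
  ],
)

```text
time_s: 2.6
position: [0.5811, -0.2424, 0.1745]
tool_rot: [-0.429, -3.111, -0.001]
contact_force: [0.7, 0.0, -0.1]
finger_gap: 0.0514
grip_force: 0.0
```

Request:
play_rows(
  increments=[
    [7,-12,-10,0],
    [7,-12,-20,0],
    [0,0,-30,0],
    [0,0,-25,0],
    [0,0,0,0],
  ],
)

```text
time_s: 3.02
position: [0.5919, -0.2633, 0.0836]
tool_rot: [-0.428, -3.104, -0.007]
contact_force: [-0.9, 0.6, -1.8]
finger_gap: 0.051
grip_force: 0.0
```

```bash
python3 - <<'E'
from h import *
a=snap("top");b=snap("side");print(robot.get_obs()["position"])
p=robot.get_obs()["position"];print(proj("top",p),proj("side",p))
def c(i,x,y,w=133,h=100): return cv2.cvtColor(cv2.resize(i[y:y+h,x:x+w],(400,300),interpolation=cv2.INTER_CUBIC),cv2.COLOR_RGB2BGR)
cv2.imwrite("pics/s2.png",np.hstack([c(a,330,130),c(b,310,205)]))
E
```

```text
[ 0.5941291  -0.26456225  0.08971379]
[393.09837351 181.9796851 ] [376.97442648 251.18113074]
```

View pics/s2.png

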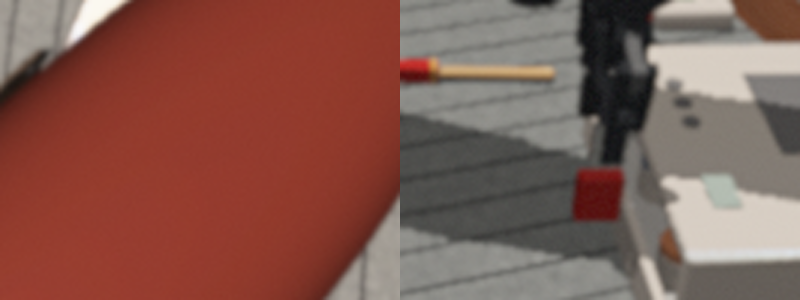

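The open fingers are directly above the red fin (side crop 598,195). Next I descend, grip and pull.

Request:
play_rows(
  increments=[
    [-3,1,-20,0],
    [0,0,-20,0],
    [0,0,-12,0],
    [0,0,0,0],
    [0,0,0,0],
  ],
)

```text
time_s: 3.53
position: [0.5922, -0.2643, 0.0394]
tool_rot: [0.429, 3.112, -0.0]
contact_force: [1.0, 0.1, -0.6]
finger_gap: 0.0513
grip_force: 0.0
```

Request:
play_rows(
  increments=[
    [0,0,0,0],
    [0,0,0,0],
    [0,0,0,0],
    [0,0,0,0],
    [0,0,0,0],
  ],
  fingers=-1,
)

```text
time_s: 3.95
position: [0.5928, -0.2645, 0.0399]
tool_rot: [0.427, 3.11, -0.001]
contact_force: [-1.0, 0.4, 5.4]
finger_gap: 0.0129
grip_force: 39.9
```

Request:
play_rows(
  increments=[
    [0,0,0,0],
    [-5,1.4,0,0],
    [-10,2.8,0,0],
    [-10,2.8,0,0],
    [-10,2.8,0,0],
  ],
)

```text
time_s: 4.37
position: [0.5576, -0.2552, 0.0398]
tool_rot: [0.428, 3.11, -0.003]
contact_force: [1.3, -3.0, 7.1]
finger_gap: 0.013
grip_force: 40.2
```

Request:
play_rows(
  increments=[
    [-12,3.3,0,0],
    [-12,3.3,0,0],
    [-12,3.3,0,0],
    [-12,3.3,0,0],
    [-12,3.3,0,0],
  ],
)

```text
time_s: 4.78
position: [0.4973, -0.2392, 0.0398]
tool_rot: [0.428, 3.109, -0.004]
contact_force: [1.3, -4.8, 6.6]
finger_gap: 0.0133
grip_force: 40.3
```

Request:
play_rows(
  increments=[
    [-12,3.3,0,0],
    [-12,3.3,0,0],
    [-12,3.3,0,0],
    [-8,2.2,0,0],
    [-6,1.7,0,0],
  ],
)

```text
time_s: 5.2
position: [0.4479, -0.2261, 0.0399]
tool_rot: [0.429, 3.108, -0.006]
contact_force: [45.0, -17.9, -27.2]
finger_gap: 0.0137
grip_force: 39.1
```

Request:
play_rows(
  increments=[
    [0,0,0,0],
    [0,0,0,0],
  ],
)

```text
time_s: 5.37
position: [0.4479, -0.2261, 0.0399]
tool_rot: [0.429, 3.108, -0.006]
contact_force: [3.3, -6.8, 2.8]
finger_gap: 0.0129
grip_force: 44.1
```

Request:
play_rows(
  increments=[
    [0,0,0,0],
    [0,0,0,0],
    [0,0,0,0],
    [0,0,10,0],
    [0,0,20,0],
  ],
  fingers=0.3,
)

```text
time_s: 5.78
position: [0.4454, -0.2226, 0.0667]
tool_rot: [-0.428, -3.108, -0.004]
contact_force: [0.4, 0.3, -0.0]
finger_gap: 0.0553
grip_force: 0.0
```

Request:
play_rows(
  increments=[
    [0,0,30,0],
    [0,10,30,0],
    [0,30,20,0],
    [0,40,0,0],
    [0,40,0,0],
  ],
)

```text
time_s: 6.2
position: [0.4474, -0.1037, 0.1507]
tool_rot: [0.432, 3.109, -0.001]
contact_force: [1.0, 2.0, -0.0]
finger_gap: 0.056
grip_force: 0.0
```

Request:
play_rows(
  increments=[
    [0,40,10,0],
    [0,40,0,0],
    [0,40,0,0],
    [0,40,0,0],
    [0,0,0,0],
  ],
)

```text
time_s: 6.62
position: [0.446, 0.062, 0.1592]
tool_rot: [0.418, 3.113, 0.003]
contact_force: [0.1, -0.5, 0.8]
finger_gap: 0.0555
grip_force: 0.0
```

```bash
python3 - <<'E'
from h import *
a=snap("top","top3");b=snap("side","side3")
def c(i,x,y,w=133,h=100): return cv2.cvtColor(cv2.resize(i[y:y+h,x:x+w],(w*3,h*3),interpolation=cv2.INTER_CUBIC),cv2.COLOR_RGB2BGR)
cv2.imwrite("pics/s3.png",np.hstack([c(a,330,110,133,140),c(b,290,205,133,140)]))
E
```

```text
(no output)
```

View pics/s3.png

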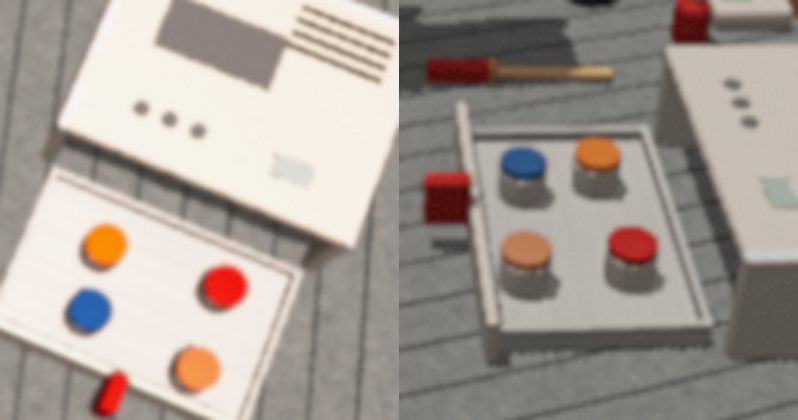

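The tray is fully out and holds four samples. Top-crop positions: orange (105,245), red (224,287), blue (90,310), copper (197,369).

```bash
cat >> h.py <<'E'
def blobs(n,im=None,amin=12):
    im=snap(n) if im is None else im
    H,S,V=cv2.split(cv2.cvtColor(im,cv2.COLOR_RGB2HSV));out={}
    for nm,m in(("red",((H<4)|(H>174))&(S>170)&(V>90)),("orange",(H>=4)&(H<22)&(S>100)&(V>110)),("blue",(H>100)&(H<125)&(S>120)&(V>90))):
        k,l,st,ce=cv2.connectedComponentsWithStats(m.astype(np.uint8))
        out[nm]=[(ce[i].round(1).tolist(),st[i].tolist()) for i in range(1,k) if st[i,4]>=amin]
    return out
E
python3 - <<'E'
from h import *
for n in("top","side"):
    im=cv2.cvtColor(cv2.imread(f"pics/{n}3.png"),cv2.COLOR_BGR2RGB)
    x0=330 if n=="top" else 290
    for k,v in blobs(n,im).items():
        for c,s in v:
            if x0<c[0]<x0+133: print(n,k,c,s)
S=lambda u,v:(290+(u-399)/3,205+v/3);T=lambda u,v:(330+u/3,110+v/3)
for nm,t,s in(("or",(105,245),(597,152)),("red",(224,287),(632,243)),("blue",(90,310),(523,161)),("cop",(197,369),(526,248))):
    p,e=tri("top",T(*t),"side",S(*s)); print(nm,p.round(4),e.round(4), [onz("top",*T(*t),z)[:2].round(4) for z in(.038,.043)])
E
```

```text
top red [404.5, 205.1] [398, 199, 14, 13, 136]
top red [366.5, 241.2] [362, 235, 10, 13, 88]
top orange [385.1, 78.6] [292, 60, 205, 45, 2907]
top orange [364.7, 191.4] [358, 185, 15, 14, 165]
top orange [395.1, 232.7] [388, 226, 15, 15, 173]
top orange [372.0, 362.2] [259, 314, 257, 94, 6731]
top orange [376.6, 334.9] [361, 332, 32, 6, 54]
top orange [432.5, 341.3] [426, 340, 14, 3, 15]
top orange [380.9, 399.7] [336, 390, 99, 22, 344]
top blue [359.3, 213.0] [353, 207, 13, 13, 132]
side red [378.9, 165.4] [375, 164, 9, 4, 29]
side red [387.1, 207.8] [382, 204, 11, 9, 58]
side red [309.4, 226.1] [300, 225, 19, 4, 55]
side red [305.8, 265.1] [299, 263, 14, 5, 65]
side red [367.6, 286.6] [361, 282, 14, 11, 124]
side orange [376.6, 155.5] [371, 153, 12, 6, 61]
side orange [343.0, 228.7] [323, 227, 38, 4, 85]
side orange [355.7, 255.6] [349, 250, 15, 12, 148]
side orange [331.9, 288.1] [325, 283, 15, 11, 146]
side blue [330.9, 259.0] [325, 255, 13, 9, 96]
or [ 0.5749 -0.2107  0.0434] 0.0012 [array([ 0.5759, -0.2115]), array([ 0.5744, -0.2106])]
red [ 0.5558 -0.3106  0.0419] 0.0014 [array([ 0.5562, -0.3115]), array([ 0.5548, -0.31  ])]
blue [ 0.5187 -0.2049  0.0429] 0.0007 [array([ 0.5196, -0.2056]), array([ 0.5184, -0.2048])]
cop [ 0.4846 -0.2951  0.0425] 0.0008 [array([ 0.4851, -0.2962]), array([ 0.4841, -0.2948])]
```

Request:
play_rows(
  increments=[
    [16,-34,0,0],
    [16,-34,0,0],
    [16,-34,0,0],
    [16,-34,0,0],
    [16,-34,0,0],
  ],
)

```text
time_s: 7.13
position: [0.527, -0.1175, 0.1587]
tool_rot: [0.432, 3.112, -0.0]
contact_force: [0.4, -0.7, 0.2]
finger_gap: 0.0555
grip_force: 0.0
```

Request:
play_rows(
  increments=[
    [16,-34,0,0],
    [16,-34,0,0],
    [16,-34,0,0],
    [0,0,-20,0],
    [0,0,-30,0],
  ],
)

```text
time_s: 7.55
position: [0.5763, -0.2213, 0.1105]
tool_rot: [0.435, 3.107, -0.004]
contact_force: [-0.1, -0.4, 0.1]
finger_gap: 0.0557
grip_force: 0.0
```

Request:
play_rows(
  increments=[
    [0,0,-20,0],
    [0,0,0,0],
    [0,0,0,0],
    [0,0,0,0],
  ],
)

```text
time_s: 7.88
position: [0.5752, -0.2172, 0.0901]
tool_rot: [0.43, 3.111, -0.001]
contact_force: [1.2, 0.3, 1.3]
finger_gap: 0.0554
grip_force: 0.0
```

Request:
play_rows(
  increments=[
    [0,6,-20,0],
    [0,0,-25,0],
    [0,0,-21,0],
    [0,0,0,0],
    [0,0,0,0],
  ],
)

```text
time_s: 8.3
position: [0.575, -0.2103, 0.0235]
tool_rot: [0.429, 3.112, -0.0]
contact_force: [0.0, 0.0, 1.5]
finger_gap: 0.0554
grip_force: 0.0
```

Request:
play_rows(
  increments=[
    [0,0,0,0],
    [0,0,0,0],
    [0,0,0,0],
    [0,0,0,0],
    [0,0,0,0],
  ],
  fingers=-1,
  newtons=30,
)

```text
time_s: 8.72
position: [0.5765, -0.2111, 0.0253]
tool_rot: [0.428, 3.109, -0.003]
contact_force: [-1.2, -0.0, 8.1]
finger_gap: 0.0355
grip_force: 29.6
```

Request:
play_rows(
  increments=[
    [0,0,20,0],
    [0,0,30,0],
    [0,0,30,0],
    [0,0,30,0],
    [0,0,0,0],
  ],
)

```text
time_s: 9.13
position: [0.5781, -0.212, 0.1408]
tool_rot: [0.427, 3.102, -0.007]
contact_force: [1.1, -1.0, 0.4]
finger_gap: 0.0347
grip_force: 30.2
```

```bash
python3 - <<'E'
from h import *
b=snap("side")
def c(i,x,y,w=133,h=100): return cv2.cvtColor(cv2.resize(i[y:y+h,x:x+w],(w*3,h*3),interpolation=cv2.INTER_CUBIC),cv2.COLOR_RGB2BGR)
cv2.imwrite("pics/s4.png",c(b,290,165,133,140))
E
```

```text
(no output)
```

View pics/s4.png

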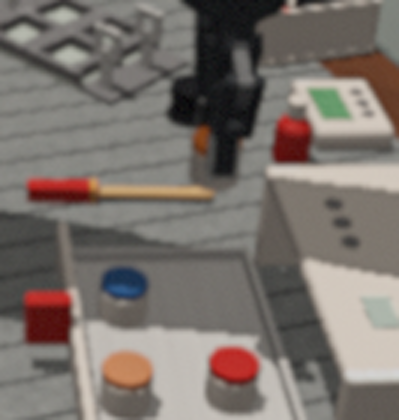

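The orange sample is held upright at crop (213,160). Carrying it to the rear-right pocket.

Request:
play_rows(
  increments=[
    [8,33,0,0.057],
    [8,33,0,0.057],
    [8,33,0,0.057],
    [8,33,0,0.057],
    [8,33,0,0.057],
  ],
)

```text
time_s: 9.6
position: [0.6149, -0.0435, 0.1321]
tool_rot: [0.022, -3.141, -0.0]
contact_force: [0.5, -1.0, -0.9]
finger_gap: 0.0345
grip_force: 30.3
```

Request:
play_rows(
  increments=[
    [8,33,0,0.057],
    [8,33,0,0.057],
    [8,33,0,0.057],
    [8,33,0,0.057],
    [8,33,0,0.057],
  ],
)

```text
time_s: 10.02
position: [0.6549, 0.1217, 0.132]
tool_rot: [0.468, -3.106, -0.0]
contact_force: [-0.1, -0.7, -0.0]
finger_gap: 0.035
grip_force: 30.3
```

Request:
play_rows(
  increments=[
    [8,33,0,0.057],
    [8,33,0,0.057],
    [8,33,0,0.057],
    [0,0,0,0],
    [0,0,0,0],
  ],
)

```text
time_s: 10.43
position: [0.6785, 0.2208, 0.1313]
tool_rot: [0.731, -3.054, -0.0]
contact_force: [-0.7, -0.6, -0.4]
finger_gap: 0.0347
grip_force: 30.3
```

Request:
play_rows(
  increments=[
    [0,0,-20,0],
    [0,0,-10,0],
    [0,0,0,0],
  ],
)

```text
time_s: 10.68
position: [0.6771, 0.2176, 0.0989]
tool_rot: [0.724, -3.052, -0.001]
contact_force: [0.4, -0.0, -1.8]
finger_gap: 0.0349
grip_force: 30.3
```

Request:
play_rows(
  increments=[
    [1,0,-20,0],
    [0,0,-20,0],
    [0,0,-15,0],
    [0,0,-5,0],
    [0,0,0,0],
  ],
)

```text
time_s: 11.1
position: [0.6788, 0.218, 0.041]
tool_rot: [0.725, -3.054, -0.0]
contact_force: [0.3, 0.4, 0.1]
finger_gap: 0.035
grip_force: 30.3
```

Request:
play_rows(
  increments=[
    [0,0,-6,0],
    [0,0,-6,0],
    [0,0,0,0],
  ],
)

```text
time_s: 11.35
position: [0.6799, 0.2188, 0.03]
tool_rot: [0.727, -3.056, -0.0]
contact_force: [-0.4, -0.9, -1.8]
finger_gap: 0.035
grip_force: 30.3
```

Request:
play_rows(
  increments=[
    [0,0,-4,0],
    [0,0,-3,0],
    [0,0,0,0],
  ],
)

```text
time_s: 11.6
position: [0.6796, 0.219, 0.0228]
tool_rot: [0.727, -3.056, -0.0]
contact_force: [-0.5, -0.2, -1.1]
finger_gap: 0.0349
grip_force: 30.3
```

Request:
play_rows(
  increments=[
    [0,0,0,0],
    [0,0,0,0],
    [0,0,0,0],
    [0,0,0,0],
  ],
  fingers=0.1,
)

```text
time_s: 11.93
position: [0.6801, 0.219, 0.0237]
tool_rot: [-0.727, 3.056, 0.0]
contact_force: [0.1, 0.1, 0.2]
finger_gap: 0.0472
grip_force: 0.0
```

Request:
play_rows(
  increments=[
    [0,0,15,0],
    [0,0,25,0],
    [0,0,30,0],
    [0,0,30,0],
    [-5,-33,0,-0.05],
  ],
)

```text
time_s: 12.35
position: [0.6785, 0.1903, 0.1328]
tool_rot: [-0.656, 3.06, 0.0]
contact_force: [1.3, -0.1, 2.1]
finger_gap: 0.047
grip_force: 0.0
```

Request:
play_rows(
  increments=[
    [-12,-35,0,-0.06],
    [-12,-35,0,-0.06],
    [-12,-35,0,-0.06],
    [-12,-35,0,-0.06],
    [-12,-35,0,-0.06],
  ],
  fingers=0.3,
)

```text
time_s: 12.77
position: [0.6144, 0.0095, 0.1249]
tool_rot: [-0.18, 3.135, -0.001]
contact_force: [0.7, -0.3, 0.2]
finger_gap: 0.0557
grip_force: 0.0
```

Request:
play_rows(
  increments=[
    [-13,-35,0,-0.06],
    [-13,-35,0,-0.06],
    [-13,-35,0,-0.06],
    [-13,-35,0,-0.06],
    [-13,-35,0,-0.06],
  ],
)

```text
time_s: 13.18
position: [0.5494, -0.1657, 0.125]
tool_rot: [0.291, 3.126, -0.001]
contact_force: [0.0, 0.0, 0.5]
finger_gap: 0.0554
grip_force: 0.0
```

```bash
python3 - <<'E'
from h import *
o=robot.get_obs();print(o["position"],o["tool_rot"])
a=snap("top");b=snap("side")
for n,i in(("top",a),("side",b)):
  for k,v in blobs(n,i).items(): print(n,k,[c for c,s in v if 60<s[4]<400 and 60<c[1]<300])
def c(i,x,y,w=133,h=100): return cv2.cvtColor(cv2.resize(i[y:y+h,x:x+w],(w*3,h*3),interpolation=cv2.INTER_CUBIC),cv2.COLOR_RGB2BGR)
cv2.imwrite("pics/s5.png",np.hstack([c(a,130,100),c(b,245,130)]))
E
```

```text
[ 0.549351   -0.16572836  0.12499016] [ 2.91021379e-01  3.12646416e+00 -9.33089323e-04]
top red [[225.6, 73.1], [301.3, 119.1], [404.3, 204.8]]
top orange [[498.3, 110.5], [25.7, 115.5], [202.6, 127.3], [532.0, 129.5], [20.9, 133.6], [33.7, 151.2], [8.5, 185.6], [395.0, 232.7], [49.3, 248.0], [47.0, 266.6], [41.1, 272.5], [59.6, 282.7]]
top blue []
side red [[386.0, 209.9], [310.0, 227.0], [305.4, 265.0], [367.6, 286.3]]
side orange [[97.9, 90.7], [376.4, 155.6], [177.3, 186.7], [7.2, 202.0], [257.1, 205.3], [31.8, 226.7], [337.2, 228.8], [67.2, 282.3], [332.0, 288.2]]
side blue [[331.0, 258.9]]
```

View pics/s5.png

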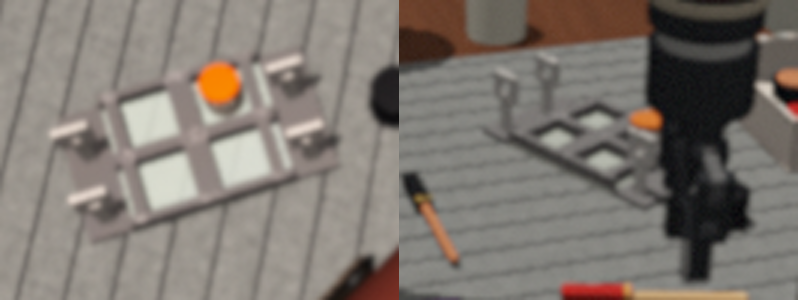

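Orange is seated in the rear-right pocket (top crop 219,82), and the others have not moved. Blue is next.

Request:
play_rows(
  increments=[
    [-15,-19,0,-0.04],
    [-16,-20,-10,-0.045],
    [0,0,-20,0],
    [0,0,0,0],
    [0,0,0,0],
  ],
)

```text
time_s: 13.7
position: [0.5186, -0.2023, 0.0935]
tool_rot: [-0.418, -3.113, -0.001]
contact_force: [0.6, -0.1, 1.0]
finger_gap: 0.0555
grip_force: 0.0
```

Request:
play_rows(
  increments=[
    [0,0,0,0],
    [0,0,0,0],
  ],
)

```text
time_s: 13.87
position: [0.5199, -0.2028, 0.0948]
tool_rot: [0.417, 3.112, -0.001]
contact_force: [0.1, -0.7, -0.4]
finger_gap: 0.0555
grip_force: 0.0
```

Request:
play_rows(
  increments=[
    [-1,-2,-25,0],
    [0,0,-25,0],
    [0,0,-20,0],
    [0,0,0,0],
    [0,0,0,0],
  ],
)

```text
time_s: 14.28
position: [0.5178, -0.2043, 0.0235]
tool_rot: [-0.418, -3.113, -0.001]
contact_force: [1.1, 0.6, 1.5]
finger_gap: 0.0557
grip_force: 0.0
```

Request:
play_rows(
  increments=[
    [0,0,0,0],
    [0,0,0,0],
    [0,0,0,0],
    [0,0,0,0],
    [0,0,0,0],
  ],
  fingers=-1,
)

```text
time_s: 14.7
position: [0.5193, -0.2057, 0.0256]
tool_rot: [0.419, 3.11, -0.002]
contact_force: [-0.3, 1.2, 7.6]
finger_gap: 0.035
grip_force: 30.0
```

Request:
play_rows(
  increments=[
    [0,0,20,0],
    [0,0,30,0],
    [0,0,30,0],
    [0,0,25,0],
    [0,0,0,0],
  ],
)

```text
time_s: 15.12
position: [0.5206, -0.2069, 0.1353]
tool_rot: [0.418, 3.105, -0.007]
contact_force: [0.6, -0.7, -1.3]
finger_gap: 0.0348
grip_force: 30.2
```

Request:
play_rows(
  increments=[
    [9,34,0,0.053],
    [9,34,0,0.053],
    [9,34,0,0.053],
    [9,34,0,0.053],
    [9,34,0,0.053],
  ],
)

```text
time_s: 15.53
position: [0.5634, -0.0336, 0.129]
tool_rot: [0.001, 3.14, -0.0]
contact_force: [1.2, -0.7, -0.3]
finger_gap: 0.035
grip_force: 30.2
```

Request:
play_rows(
  increments=[
    [9,34,0,0.053],
    [9,34,0,0.053],
    [9,34,0,0.053],
    [9,34,0,0.053],
    [9,34,0,0.053],
  ],
)

```text
time_s: 15.95
position: [0.6084, 0.1368, 0.1289]
tool_rot: [-0.415, 3.113, -0.0]
contact_force: [0.2, -0.4, -0.0]
finger_gap: 0.0347
grip_force: 30.3
```

Request:
play_rows(
  increments=[
    [9,34,0,0.053],
    [9,34,0,0.053],
    [9,34,0,0.053],
    [9,34,0,0.053],
    [0,0,0,0],
  ],
)

```text
time_s: 16.37
position: [0.644, 0.2766, 0.1275]
tool_rot: [-0.75, 3.05, 0.003]
contact_force: [0.9, 0.1, -1.6]
finger_gap: 0.035
grip_force: 30.3
```

Request:
play_rows(
  increments=[
    [0,0,0,0],
    [0,0,0,0],
    [0,0,0,0],
  ],
)

```text
time_s: 16.62
position: [0.644, 0.2699, 0.1287]
tool_rot: [-0.736, 3.054, -0.0]
contact_force: [-0.7, 0.7, -1.0]
finger_gap: 0.035
grip_force: 30.3
```

Request:
play_rows(
  increments=[
    [5,8,-25,0],
    [0,0,-30,0],
    [0,0,-20,0],
    [0,0,-10,0],
    [0,0,0,0],
  ],
)

```text
time_s: 17.03
position: [0.6473, 0.2774, 0.0408]
tool_rot: [0.735, -3.05, -0.0]
contact_force: [0.0, -0.0, -0.5]
finger_gap: 0.0349
grip_force: 30.3
```

Request:
play_rows(
  increments=[
    [0,0,-6,0],
    [0,0,-6,0],
    [0,0,0,0],
    [0,0,0,0],
  ],
)

```text
time_s: 17.37
position: [0.6493, 0.2789, 0.0321]
tool_rot: [-0.737, 3.053, 0.0]
contact_force: [0.2, -0.7, -0.4]
finger_gap: 0.0348
grip_force: 30.3
```

Next: release, then return for red at (0.5555, -0.3105).

Request:
play_rows(
  increments=[
    [0,0,-5,0],
    [0,0,-4,0],
    [0,0,0,0],
  ],
)

```text
time_s: 17.62
position: [0.6484, 0.2789, 0.0214]
tool_rot: [0.738, -3.053, -0.0]
contact_force: [-0.7, -0.5, -1.6]
finger_gap: 0.0348
grip_force: 30.3
```

Request:
play_rows(
  increments=[
    [0,0,0,0],
    [0,0,0,0],
    [0,0,0,0],
    [0,0,0,0],
  ],
  fingers=0.1,
)

```text
time_s: 17.95
position: [0.6491, 0.279, 0.0226]
tool_rot: [-0.738, 3.053, 0.0]
contact_force: [0.1, -0.4, 0.1]
finger_gap: 0.0469
grip_force: 0.0
```

Request:
play_rows(
  increments=[
    [0,0,15,0],
    [0,0,25,0],
    [0,0,30,0],
    [0,0,30,0],
    [-5,-33,0,-0.04],
  ],
)

```text
time_s: 18.37
position: [0.6476, 0.2504, 0.1319]
tool_rot: [-0.681, 3.054, 0.002]
contact_force: [2.0, -0.1, 1.3]
finger_gap: 0.0468
grip_force: 0.0
```

Request:
play_rows(
  increments=[
    [-6,-37,0,-0.047],
    [-6,-37,0,-0.047],
    [-6,-37,0,-0.047],
    [-6,-37,0,-0.047],
    [-6,-37,0,-0.047],
  ],
  fingers=0.3,
)

```text
time_s: 18.78
position: [0.6137, 0.0594, 0.124]
tool_rot: [-0.309, 3.125, -0.0]
contact_force: [-0.1, -0.5, -0.7]
finger_gap: 0.0557
grip_force: 0.0
```

Request:
play_rows(
  increments=[
    [-6,-37,0,-0.047],
    [-6,-37,0,-0.047],
    [-6,-37,0,-0.047],
    [-6,-37,0,-0.047],
    [-6,-37,0,-0.047],
  ],
)

```text
time_s: 19.2
position: [0.5837, -0.1259, 0.124]
tool_rot: [0.06, 3.139, -0.001]
contact_force: [1.0, -0.6, -0.5]
finger_gap: 0.0556
grip_force: 0.0
```

Request:
play_rows(
  increments=[
    [-6,-37,0,-0.047],
    [-6,-37,0,-0.047],
    [-6,-37,0,-0.047],
    [-6,-37,0,-0.047],
    [-6,-37,0,-0.047],
  ],
)

```text
time_s: 19.62
position: [0.5536, -0.3111, 0.1241]
tool_rot: [0.428, 3.111, -0.001]
contact_force: [2.0, -0.1, 0.0]
finger_gap: 0.0554
grip_force: 0.0
```

Request:
play_rows(
  increments=[
    [0,0,-10,0],
    [0,0,-20,0],
    [0,0,0,0],
    [0,0,0,0],
    [0,0,0,0],
  ],
)

```text
time_s: 20.03
position: [0.5543, -0.3088, 0.0937]
tool_rot: [0.423, 3.112, -0.001]
contact_force: [-0.3, 0.9, -0.2]
finger_gap: 0.0556
grip_force: 0.0
```

```bash
python3 - <<'E'
from h import *
o=robot.get_obs();print(o["position"],o["tool_rot"])
a=snap("top");b=snap("side")
for n,i in(("top",a),("side",b)):
  for k,v in blobs(n,i).items(): print(n,k,[(c,onz(n,*c,.0425)[:2].round(3).tolist()) for c,s in v if 50<s[4]<400 and 60<c[1]<300 and 150<c[0]<420])
E
```

```text
[ 0.55431855 -0.30875831  0.09372896] [ 4.22777524e-01  3.11220627e+00 -5.87971357e-04]
top red [([225.6, 73.1], [0.838, 0.188]), ([301.4, 119.2], [0.74, -0.028]), ([288.0, 199.6], [0.524, -0.027])]
top orange [([202.6, 127.3], [0.677, 0.217]), ([300.9, 174.9], [0.592, -0.049]), ([223.3, 228.1], [0.43, 0.116])]
top blue [([177.1, 135.1], [0.646, 0.277])]
side red [([165.5, 198.0], [0.193, 0.166]), ([309.4, 227.3], [0.515, -0.073]), ([305.7, 265.1], [0.458, -0.21]), ([367.4, 286.2], [0.555, -0.312])]
side orange [([335.7, 121.9], [0.854, 0.579]), ([253.2, 133.1], [0.529, 0.549]), ([212.5, 136.1], [0.386, 0.561]), ([185.9, 134.5], [0.299, 0.602]), ([159.6, 138.6], [0.206, 0.591]), ([212.4, 151.1], [0.365, 0.435]), ([327.8, 169.8], [0.674, 0.207]), ([256.2, 203.2], [0.42, 0.073]), ([337.4, 229.0], [0.578, -0.099]), ([197.2, 271.3], [0.231, -0.168]), ([327.8, 281.7], [0.483, -0.275])]
side blue []
```

Request:
play_rows(
  increments=[
    [1,-2,-25,0],
    [0,0,-25,0],
    [0,0,-20,0],
    [0,0,0,0],
    [0,0,0,0],
  ],
)

```text
time_s: 20.55
position: [0.5547, -0.3104, 0.0224]
tool_rot: [-0.423, -3.112, -0.001]
contact_force: [0.2, -0.4, 0.1]
finger_gap: 0.0555
grip_force: 0.0
```

Request:
play_rows(
  increments=[
    [0,0,0,0],
    [0,0,0,0],
    [0,0,0,0],
    [0,0,0,0],
    [0,0,0,0],
  ],
  fingers=-1,
)

```text
time_s: 20.97
position: [0.5562, -0.3119, 0.0249]
tool_rot: [0.423, 3.11, -0.003]
contact_force: [-1.4, 0.7, 7.1]
finger_gap: 0.0348
grip_force: 30.0
```

Request:
play_rows(
  increments=[
    [0,0,20,0],
    [0,0,30,0],
    [0,0,30,0],
    [0,0,25,0],
    [0,0,0,0],
  ],
)

```text
time_s: 21.38
position: [0.5575, -0.3132, 0.135]
tool_rot: [0.423, 3.105, -0.008]
contact_force: [1.4, -0.7, 0.6]
finger_gap: 0.0352
grip_force: 30.1
```

Request:
play_rows(
  increments=[
    [5,36,0,0.053],
    [5,36,0,0.053],
    [5,36,0,0.053],
    [5,36,0,0.053],
    [5,36,0,0.053],
  ],
)

```text
time_s: 21.8
position: [0.5801, -0.1296, 0.128]
tool_rot: [0.006, 3.14, -0.001]
contact_force: [1.4, -0.4, -0.0]
finger_gap: 0.0351
grip_force: 30.2
```

Request:
play_rows(
  increments=[
    [5,36,0,0.053],
    [5,36,0,0.053],
    [5,36,0,0.053],
    [5,36,0,0.053],
    [5,36,0,0.053],
  ],
)

```text
time_s: 22.22
position: [0.6052, 0.0507, 0.1281]
tool_rot: [-0.41, 3.113, -0.0]
contact_force: [0.9, -0.5, -1.2]
finger_gap: 0.0346
grip_force: 30.2
```

Request:
play_rows(
  increments=[
    [5,36,0,0.053],
    [5,36,0,0.053],
    [5,36,0,0.053],
    [5,36,0,0.053],
    [0,0,0,0],
  ],
)

```text
time_s: 22.63
position: [0.6249, 0.1989, 0.1278]
tool_rot: [-0.745, 3.05, 0.003]
contact_force: [-0.1, -0.5, -0.5]
finger_gap: 0.0351
grip_force: 30.2
```

Request:
play_rows(
  increments=[
    [0,0,0,0],
    [0,0,0,0],
    [0,0,0,0],
  ],
)

```text
time_s: 22.88
position: [0.6251, 0.192, 0.1276]
tool_rot: [-0.731, 3.055, -0.0]
contact_force: [0.6, 0.3, 0.3]
finger_gap: 0.0349
grip_force: 30.2
```

```bash
python3 - <<'E'
from h import *
a=snap("top","top6");b=snap("side","side6")
for n,i in(("top",a),("side",b)):
  for k,v in blobs(n,i).items(): print(n,k,[(c,s[4],onz(n,*c,.0425)[:2].round(3).tolist()) for c,s in v if 50<s[4]<400 and 160<c[1]<300 and 150<c[0]<420])
E
```

```text
top red [([288.0, 199.7], 114, [0.524, -0.027]), ([366.5, 241.2], 88, [0.453, -0.228])]
top orange [([300.8, 174.9], 175, [0.592, -0.049]), ([228.0, 228.7], 111, [0.43, 0.104]), ([386.5, 231.6], 168, [0.484, -0.273])]
top blue []
side red [([387.0, 207.8], 61, [0.741, -0.042]), ([309.6, 226.8], 69, [0.516, -0.071]), ([305.8, 265.1], 65, [0.458, -0.21])]
side orange [([327.5, 169.3], 55, [0.674, 0.21]), ([179.1, 184.9], 53, [0.236, 0.231]), ([337.9, 228.7], 113, [0.579, -0.098]), ([327.7, 281.8], 144, [0.483, -0.275])]
side blue []
```

View pics/side6.png

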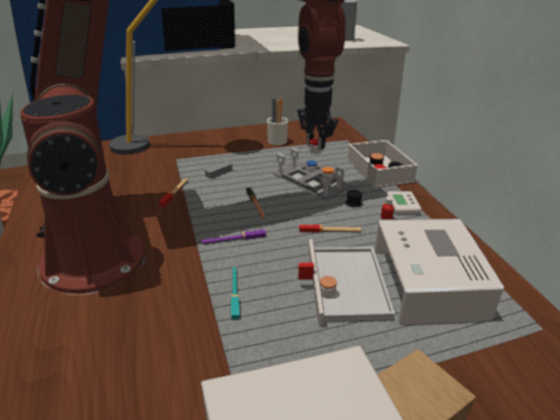

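Side6 shows red held over the organiser at (318,142), and orange and blue in their pockets. The copper sample was knocked about 2 cm to (328,282) but still stands upright, now at about (0.484, -0.274). Placing red front-right, then fetching copper.

Request:
play_rows(
  increments=[
    [1,0,-25,0],
    [0,0,-30,0],
    [0,0,-20,0],
    [0,0,-10,0],
    [0,0,0,0],
  ],
)

```text
time_s: 23.4
position: [0.6241, 0.192, 0.0396]
tool_rot: [0.73, -3.051, -0.001]
contact_force: [0.0, -0.1, -0.2]
finger_gap: 0.0353
grip_force: 30.2
```

Request:
play_rows(
  increments=[
    [0,0,-6,0],
    [0,0,-6,0],
    [0,0,0,0],
    [0,0,0,0],
  ],
)

```text
time_s: 23.73
position: [0.6263, 0.1929, 0.031]
tool_rot: [-0.733, 3.054, -0.0]
contact_force: [-0.4, 0.5, -0.9]
finger_gap: 0.0352
grip_force: 30.2
```

Request:
play_rows(
  increments=[
    [0,0,-5,0],
    [0,0,-3,0],
    [0,0,0,0],
  ],
)

```text
time_s: 23.98
position: [0.6255, 0.1929, 0.0216]
tool_rot: [0.733, -3.054, -0.0]
contact_force: [-0.3, 0.4, -0.4]
finger_gap: 0.035
grip_force: 30.2
```

Request:
play_rows(
  increments=[
    [0,0,0,0],
    [0,0,0,0],
    [0,0,0,0],
    [0,0,0,0],
  ],
  fingers=0.1,
)

```text
time_s: 24.32
position: [0.6261, 0.193, 0.0226]
tool_rot: [-0.733, 3.054, 0.0]
contact_force: [0.3, 0.1, 1.4]
finger_gap: 0.0469
grip_force: 0.0
```

Request:
play_rows(
  increments=[
    [0,0,15,0],
    [0,0,25,0],
    [0,0,30,0],
    [0,0,30,0],
    [-11,-33,0,-0.05],
  ],
)

```text
time_s: 24.73
position: [0.6193, 0.1635, 0.1301]
tool_rot: [-0.661, 3.059, -0.0]
contact_force: [2.0, 0.1, 1.0]
finger_gap: 0.0468
grip_force: 0.0
```

Request:
play_rows(
  increments=[
    [-11,-36,0,-0.055],
    [-11,-36,0,-0.055],
    [-11,-36,0,-0.055],
    [-11,-36,0,-0.055],
    [-11,-36,0,-0.055],
  ],
  fingers=0.3,
)

```text
time_s: 25.15
position: [0.5592, -0.0215, 0.1226]
tool_rot: [-0.226, 3.133, -0.0]
contact_force: [-0.1, -0.7, 0.3]
finger_gap: 0.0554
grip_force: 0.0
```

Request:
play_rows(
  increments=[
    [-11,-36,0,-0.055],
    [-11,-36,0,-0.055],
    [-11,-36,0,-0.055],
    [-11,-36,0,-0.055],
    [-11,-36,0,-0.055],
  ],
)

```text
time_s: 25.57
position: [0.5042, -0.2018, 0.1228]
tool_rot: [0.206, 3.134, -0.001]
contact_force: [0.5, 0.4, -0.4]
finger_gap: 0.0553
grip_force: 0.0
```

Request:
play_rows(
  increments=[
    [-11,-36,0,-0.055],
    [-10,-36,-10,-0.055],
    [0,0,-20,-0.04],
    [0,0,0,0],
    [0,0,0,0],
  ],
)

```text
time_s: 25.98
position: [0.4831, -0.2713, 0.0916]
tool_rot: [-0.435, -3.109, -0.003]
contact_force: [-0.7, -0.1, 0.6]
finger_gap: 0.0553
grip_force: 0.0
```

```bash
python3 - <<'E'
from h import *
o=robot.get_obs();print(o["position"],o["tool_rot"])
a=snap("top","top7");b=snap("side","side7")
for n,i in(("top",a),("side",b)):
  for k,v in blobs(n,i).items(): print(n,k,[(c,s[4],onz(n,*c,.0425)[:2].round(3).tolist()) for c,s in v if 30<s[4]<400 and 120<c[1]<300 and 150<c[0]<420])
E
```

```text
[ 0.4831198  -0.27133119  0.09162545] [-4.35144891e-01 -3.10942078e+00 -2.70833543e-03]
top red [([208.3, 148.2], 132, [0.624, 0.192]), ([288.0, 199.7], 114, [0.524, -0.027])]
top orange [([202.6, 127.3], 178, [0.677, 0.217]), ([300.8, 175.0], 178, [0.592, -0.049]), ([225.4, 228.5], 208, [0.429, 0.11])]
top blue [([177.1, 135.1], 134, [0.646, 0.277])]
side red [([165.0, 198.0], 59, [0.192, 0.166]), ([386.2, 210.2], 98, [0.734, -0.052]), ([309.6, 227.3], 77, [0.516, -0.073]), ([305.6, 265.0], 66, [0.458, -0.21])]
side orange [([297.0, 133.8], 258, [0.675, 0.502]), ([249.5, 132.7], 188, [0.517, 0.556]), ([213.7, 136.7], 291, [0.389, 0.554]), ([164.2, 152.5], 43, [0.213, 0.468]), ([207.8, 151.8], 50, [0.35, 0.433]), ([219.2, 150.5], 59, [0.387, 0.433]), ([376.4, 155.6], 62, [0.864, 0.262]), ([257.1, 205.4], 78, [0.419, 0.062]), ([350.6, 229.3], 38, [0.608, -0.109]), ([327.7, 281.7], 155, [0.483, -0.275])]
side blue []
```

Request:
play_rows(
  increments=[
    [1,-2,-25,0],
    [0,0,-25,0],
    [0,0,-18,0],
    [0,0,0,0],
    [0,0,0,0],
  ],
)

```text
time_s: 26.5
position: [0.4852, -0.273, 0.0248]
tool_rot: [-0.433, -3.111, -0.001]
contact_force: [0.2, -0.0, 1.3]
finger_gap: 0.0554
grip_force: 0.0
```

Request:
play_rows(
  increments=[
    [0,0,0,0],
    [0,0,0,0],
    [0,0,0,0],
    [0,0,0,0],
    [0,0,0,0],
  ],
  fingers=-1,
)

```text
time_s: 26.92
position: [0.4862, -0.2747, 0.0267]
tool_rot: [0.435, 3.108, -0.002]
contact_force: [0.2, 1.5, 7.8]
finger_gap: 0.0351
grip_force: 29.8
```

Request:
play_rows(
  increments=[
    [0,0,20,0],
    [0,0,30,0],
    [0,0,30,0],
    [0,0,25,0],
    [0,0,0,0],
  ],
)

```text
time_s: 27.33
position: [0.4874, -0.2763, 0.1365]
tool_rot: [0.435, 3.103, -0.009]
contact_force: [0.2, -1.5, 0.3]
finger_gap: 0.0345
grip_force: 31.2
```

Request:
play_rows(
  increments=[
    [7.5,35,0,0.05],
    [7.5,35,0,0.05],
    [7.5,35,0,0.05],
    [7.5,35,0,0.05],
    [7.5,35,0,0.05],
  ],
)

```text
time_s: 27.75
position: [0.5228, -0.0976, 0.1301]
tool_rot: [0.042, 3.14, -0.001]
contact_force: [1.0, 0.4, -0.9]
finger_gap: 0.035
grip_force: 31.3
```

Request:
play_rows(
  increments=[
    [7.5,35,0,0.05],
    [7.5,35,0,0.05],
    [7.5,35,0,0.05],
    [7.5,35,0,0.05],
    [7.5,35,0,0.05],
  ],
)

```text
time_s: 28.17
position: [0.5603, 0.0778, 0.1301]
tool_rot: [-0.351, 3.121, -0.0]
contact_force: [0.7, -0.1, 0.2]
finger_gap: 0.0346
grip_force: 31.3
```

Request:
play_rows(
  increments=[
    [7.5,35,0,0.05],
    [7.5,35,0,0.05],
    [7.5,35,0,0.05],
    [7.5,35,0,0.05],
    [7.5,35,0,0.04],
  ],
)

```text
time_s: 28.58
position: [0.5978, 0.253, 0.13]
tool_rot: [-0.722, 3.056, 0.0]
contact_force: [0.7, -1.1, -1.0]
finger_gap: 0.035
grip_force: 31.3
```

Request:
play_rows(
  increments=[
    [0,0,0,0],
    [0,0,0,0],
    [0,0,0,0],
    [0,0,0,0],
  ],
)

```text
time_s: 28.92
position: [0.5975, 0.25, 0.1297]
tool_rot: [-0.716, 3.059, -0.0]
contact_force: [0.3, -0.4, -1.4]
finger_gap: 0.0345
grip_force: 31.3
```

Request:
play_rows(
  increments=[
    [-1,1,-25,0.015],
    [0,0,-30,0],
    [0,0,-20,0],
    [0,0,-10,0],
    [0,0,0,0],
  ],
)

```text
time_s: 29.33
position: [0.5948, 0.2505, 0.0419]
tool_rot: [0.738, -3.05, -0.0]
contact_force: [-0.4, 0.6, -0.6]
finger_gap: 0.0348
grip_force: 31.3
```

Request:
play_rows(
  increments=[
    [0,0,-6,0],
    [0,0,-6,0],
    [0,0,0,0],
    [0,0,0,0],
  ],
)

```text
time_s: 29.67
position: [0.5968, 0.252, 0.033]
tool_rot: [-0.741, 3.052, 0.0]
contact_force: [0.3, -0.1, 0.1]
finger_gap: 0.0348
grip_force: 31.3
```

Request:
play_rows(
  increments=[
    [0,0,-5,0],
    [0,0,-3.5,0],
    [0,0,0,0],
  ],
)

```text
time_s: 29.92
position: [0.5959, 0.2519, 0.023]
tool_rot: [0.741, -3.052, -0.0]
contact_force: [0.2, 0.5, -2.0]
finger_gap: 0.0352
grip_force: 31.3
```

Request:
play_rows(
  increments=[
    [0,0,0,0],
    [0,0,0,0],
    [0,0,0,0],
    [0,0,0,0],
  ],
  fingers=0.1,
)

```text
time_s: 30.25
position: [0.5966, 0.252, 0.0241]
tool_rot: [-0.741, 3.053, 0.0]
contact_force: [-0.9, -0.1, -0.1]
finger_gap: 0.0468
grip_force: 0.0
```

Request:
play_rows(
  increments=[
    [0,0,15,0],
    [0,0,25,0],
    [0,0,30,0],
    [0,0,30,0],
    [-11,-33,0,-0.05],
  ],
)

```text
time_s: 30.67
position: [0.59, 0.2227, 0.1317]
tool_rot: [-0.668, 3.057, 0.001]
contact_force: [1.8, -0.1, 1.5]
finger_gap: 0.0468
grip_force: 0.0
```

Request:
play_rows(
  increments=[
    [-11,-35,0,-0.055],
    [-11,-35,0,-0.055],
    [-11,-35,0,-0.055],
    [-11,-35,0,-0.055],
    [-11,-35,0,-0.055],
  ],
)

```text
time_s: 31.08
position: [0.5298, 0.0426, 0.1241]
tool_rot: [-0.234, 3.132, -0.0]
contact_force: [1.2, 0.4, -0.6]
finger_gap: 0.0469
grip_force: 0.0
```

Request:
play_rows(
  increments=[
    [-11,-35,0,-0.055],
    [-11,-35,0,-0.055],
    [-11,-35,0,-0.055],
    [-11,-35,0,-0.055],
    [-11,-35,0,-0.055],
  ],
)

```text
time_s: 31.5
position: [0.4747, -0.1326, 0.1243]
tool_rot: [0.198, 3.134, -0.001]
contact_force: [0.5, -0.1, -0.2]
finger_gap: 0.0471
grip_force: 0.0
```

Request:
play_rows(
  increments=[
    [-11,-35,0,-0.055],
    [-11,-35,0,-0.055],
    [-11,-19,0,-0.055],
    [0,0,0,0],
    [0,0,0,0],
  ],
)

```text
time_s: 31.92
position: [0.442, -0.221, 0.124]
tool_rot: [0.455, 3.108, 0.0]
contact_force: [0.2, 0.4, 0.6]
finger_gap: 0.0474
grip_force: 0.0
```

```bash
python3 - <<'E'
from h import *
o=robot.get_obs();print(o["position"],o["tool_rot"])
a=snap("top","top8");b=snap("side","side8")
for n,i in(("top",a),("side",b)):
  for k,v in blobs(n,i).items(): print(n,k,[(c,s[4],onz(n,*c,.04)[:2].round(3).tolist()) for c,s in v if 30<s[4]<400 and 120<c[1]<300 and 150<c[0]<420])
E
```

```text
[ 0.44200276 -0.22102153  0.12404642] [4.55404002e-01 3.10802984e+00 7.69835240e-05]
top red [([208.3, 148.2], 132, [0.625, 0.192]), ([288.1, 199.7], 115, [0.525, -0.027])]
top orange [([202.6, 127.3], 179, [0.679, 0.218]), ([183.2, 156.4], 175, [0.594, 0.25]), ([300.8, 175.0], 180, [0.592, -0.049]), ([225.5, 228.5], 208, [0.43, 0.111])]
top blue [([177.1, 135.0], 133, [0.648, 0.278])]
side red [([165.2, 198.1], 45, [0.192, 0.17]), ([386.3, 209.6], 88, [0.738, -0.046]), ([314.2, 227.0], 40, [0.528, -0.071]), ([305.1, 264.9], 62, [0.458, -0.206])]
side orange [([245.7, 132.1], 79, [0.507, 0.572]), ([214.5, 137.6], 126, [0.391, 0.552]), ([219.7, 150.7], 43, [0.389, 0.437]), ([376.4, 155.6], 61, [0.867, 0.267]), ([328.2, 169.8], 58, [0.677, 0.211]), ([175.7, 187.7], 102, [0.225, 0.221]), ([155.3, 197.2], 59, [0.166, 0.183]), ([257.1, 205.4], 80, [0.42, 0.066]), ([337.4, 228.9], 97, [0.579, -0.095]), ([166.3, 275.3], 89, [0.166, -0.161]), ([181.1, 275.4], 52, [0.197, -0.169]), ([154.6, 280.9], 85, [0.141, -0.173]), ([178.6, 298.4], 135, [0.183, -0.24])]
side blue []
```

View pics/top8.png

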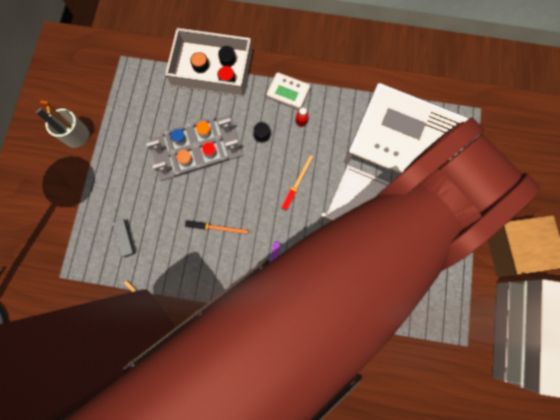

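All four samples are in their pockets (top (178,135), (203,127), (183,156), (208,148)). Next I grip the fin and push the tray home.

Request:
play_rows(
  increments=[
    [3,-2,-20,0.02],
    [3,-3,-30,0],
    [0,0,-20,0],
    [0,0,-14,0],
    [0,0,0,0],
  ],
)

```text
time_s: 32.43
position: [0.4472, -0.2223, 0.0366]
tool_rot: [-0.416, -3.11, -0.005]
contact_force: [-0.1, 0.8, -0.3]
finger_gap: 0.0467
grip_force: 0.0
```

Request:
play_rows(
  increments=[
    [0,0,0,0],
    [0,0,0,0],
    [0,0,0,0],
    [0,0,0,0],
    [0,0,0,0],
  ],
  fingers=-1,
  newtons=40,
)

```text
time_s: 32.85
position: [0.4493, -0.2263, 0.0416]
tool_rot: [0.42, 3.111, -0.004]
contact_force: [-2.5, -4.0, 5.3]
finger_gap: 0.0133
grip_force: 43.8
```

Request:
play_rows(
  increments=[
    [6,-1.7,0,0],
    [12,-3.3,0,0],
    [12,-3.3,0,0],
    [12,-3.3,0,0],
    [12,-3.3,0,0],
  ],
)

```text
time_s: 33.27
position: [0.5037, -0.2408, 0.0416]
tool_rot: [0.42, 3.111, -0.002]
contact_force: [-2.9, -2.4, 8.3]
finger_gap: 0.0131
grip_force: 44.3
```

Request:
play_rows(
  increments=[
    [12,-3.3,0,0],
    [12,-3.3,0,0],
    [12,-3.3,0,0],
    [12,-3.3,0,0],
    [12,-3.3,0,0],
  ],
)

```text
time_s: 33.68
position: [0.5638, -0.2568, 0.0416]
tool_rot: [0.42, 3.112, -0.001]
contact_force: [-2.6, 0.6, 8.1]
finger_gap: 0.013
grip_force: 44.3
```

Request:
play_rows(
  increments=[
    [12,-3.3,0,0],
    [10,-2.8,0,0],
    [5,-1.4,0,0],
    [0,0,0,0],
    [0,0,0,0],
  ],
)

```text
time_s: 34.1
position: [0.5911, -0.2641, 0.0416]
tool_rot: [0.419, 3.11, -0.0]
contact_force: [2.9, 0.5, 6.2]
finger_gap: 0.0131
grip_force: 43.8
```

Request:
play_rows(
  increments=[
    [2,-0.6,0,0],
    [2,-0.6,0,0],
    [0,0,0,0],
  ],
)

```text
time_s: 34.35
position: [0.594, -0.2649, 0.0416]
tool_rot: [0.42, 3.112, 0.001]
contact_force: [-3.1, 2.7, 8.6]
finger_gap: 0.0129
grip_force: 44.3
```

Request:
play_rows(
  increments=[
    [2,-0.6,0,0],
    [0,0,0,0],
  ],
)

```text
time_s: 34.52
position: [0.5941, -0.2648, 0.0416]
tool_rot: [-0.42, -3.11, -0.001]
contact_force: [-14.3, 5.7, 15.9]
finger_gap: 0.0132
grip_force: 45.3
```

The tray is at its stop: force rose to 14 N with no further travel. Releasing, lifting, and measuring the brushes.

Request:
play_rows(
  increments=[
    [0,0,0,0],
    [0,0,0,0],
    [0,0,0,0],
    [-3,1,15,0],
    [0,0,30,0],
  ],
  fingers=0.1,
)

```text
time_s: 34.93
position: [0.5899, -0.2629, 0.0819]
tool_rot: [-0.42, -3.107, -0.006]
contact_force: [-0.2, -0.2, 0.3]
finger_gap: 0.0472
grip_force: 0.0
```

Request:
play_rows(
  increments=[
    [0,0,35,0],
    [0,0,35,0],
    [0,0,0,0],
    [0,0,0,0],
  ],
)

```text
time_s: 35.27
position: [0.5939, -0.2657, 0.1591]
tool_rot: [0.42, 3.108, -0.004]
contact_force: [0.1, 0.4, 0.0]
finger_gap: 0.0469
grip_force: 0.0
```

```bash
python3 - <<'E'
from h import *
o=robot.get_obs();print(o["position"],o["tool_rot"])
a=snap("top","top9");b=snap("side","side9")
H,S,V=cv2.split(cv2.cvtColor(a,cv2.COLOR_RGB2HSV))
H=H.astype(int)
def fit(m,x0,y0,x1,y1):
    ys,xs=np.nonzero(m[y0:y1,x0:x1]); P=np.array([onz("top",x+x0,y+y0,.008)[:2] for x,y in zip(xs,ys)])
    return P
red=((H<4)|(H>174))&(S>150)&(V>80); woo=(H>=4)&(H<25)&(S>80)&(V>110); blk=(V<70)
for nm,box,capm,hm in(("A",(270,145,325,220),red,woo),("B",(180,212,260,245),blk,woo)):
    C=fit(capm,*box);Hd=fit(hm,*box)
    d=Hd.mean(0)-C.mean(0);d/=np.linalg.norm(d)
    al=np.vstack([C,Hd]);_,_,vt=np.linalg.svd(al-al.mean(0));v=vt[0]*np.sign(vt[0]@d)
    c0=C.mean(0); t=(al-c0)@v; tc=(C-c0)@v
    print(nm,len(C),len(Hd),"cap",c0.round(4),"dir deg",np.degrees(np.arctan2(v[1],v[0])).round(1),np.degrees(np.arctan2(d[1],d[0])).round(1),"cap ext",np.percentile(tc,[1,99]).round(4),"all",t.min().round(4),t.max().round(4),"width",np.ptp(np.percentile((C-c0)@[-v[1],v[0]],[2,98])).round(4))
E
```

```text
[ 0.59389752 -0.26569273  0.15908036] [ 0.42005167  3.10790768 -0.0040163 ]
A 32 1405 cap [ 0.5526 -0.0462] dir deg 162.5 -114.4 cap ext [-0.0857  0.0798] all -0.1095 0.0862 width 0.0598
B 333 253 cap [0.4305 0.112 ] dir deg -89.3 -96.9 cap ext [-0.1027  0.0757] all -0.1044 0.0853 width 0.0742
```

View pics/side9.png

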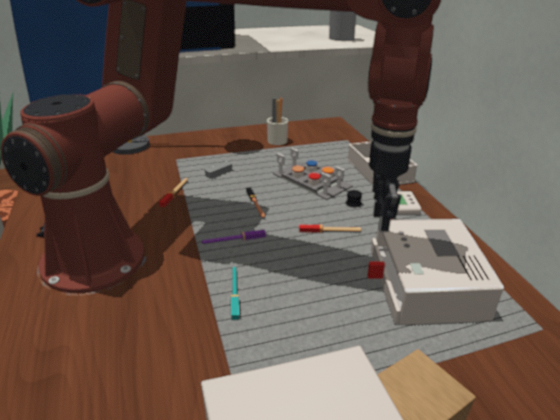

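The tray is home (fin at 375,270) and the samples stand in the organiser. The arm covers brush A in the new top view, so I measure from top8 instead; the side view shows the brushes unmoved.

```bash
cat > br.py <<'E'
from h import *
def fitbrush(n,a,which,box,z=.008):
    H,S,V=cv2.split(cv2.cvtColor(a,cv2.COLOR_RGB2HSV))
    cap=(((H<4)|(H>174))&(S>150)&(V>80)) if which=="A" else (V<62)&(S<90)
    woo=(H>=4)&(H<25)&(S>120)&(V>110)
    def pts(m):
        x0,y0,x1,y1=box;k,l,st,_=cv2.connectedComponentsWithStats(m[y0:y1,x0:x1].astype(np.uint8))
        i=1+np.argmax(st[1:,4]);ys,xs=np.nonzero(l==i)
        return np.array([onz(n,x+x0,y+y0,z)[:2] for x,y in zip(xs,ys)])
    C,W=pts(cap),pts(woo);d=W.mean(0)-C.mean(0);d/=np.linalg.norm(d);c0=C.mean(0)
    tc=(C-c0)@d;tw=(W-c0)@d
    print(n,which,len(C),len(W),"capmid",c0.round(4),"tip",(c0+d*tw.max()).round(4),"yaw",np.degrees(np.arctan2(d[1],d[0])).round(1),"cap",tc.min().round(3),tc.max().round(3),"tip t",tw.max().round(3),"=> cap centre from tip",(c0+d*(tw.max()-.13)).round(4))
E
python3 - <<'E'
from br import *
L=lambda f:cv2.cvtColor(cv2.imread(f"pics/{f}.png"),cv2.COLOR_BGR2RGB)
for f in("top0","top8"):
    fitbrush("top",L(f),"A",(278,150,318,214)); fitbrush("top",L(f),"B",(180,215,255,240))
fitbrush("side",L("side9"),"A",(295,218,366,238)); fitbrush("side",L("side6"),"B",(243,184,270,220))
E
```

```text
top A 128 156 capmid [ 0.5327 -0.0268] tip [ 0.6582 -0.0673] yaw -17.9 cap -0.026 0.025 tip t 0.132 => cap centre from tip [ 0.5345 -0.0274]
top B 111 179 capmid [0.433  0.1939] tip [0.4357 0.061 ] yaw -88.8 cap -0.023 0.023 tip t 0.133 => cap centre from tip [0.433 0.191]
top A 125 146 capmid [ 0.5329 -0.0269] tip [ 0.6582 -0.0671] yaw -17.8 cap -0.026 0.025 tip t 0.132 => cap centre from tip [ 0.5344 -0.0274]Traceback (most recent call last):
  File "<stdin>", line 4, in <module>
  File "br.py", line 10, in fitbrush
    C,W=pts(cap),pts(woo);d=W.mean(0)-C.mean(0);d/=np.linalg.norm(d);c0=C.mean(0)
                 ~~~^^^^^
  File "br.py", line 9, in pts
    return np.array([onz(n,x+x0,y+y0,z)[:2] for x,y in zip(xs,ys)])
                     ~~~^^^^^^^^^^^^^^^
  File "h.py", line 14, in onz
    o,d=ray(n,u,v); return o+d*(z-o[2])/d[2]
        ~~~^^^^^^^
  File "h.py", line 10, in ray
    c,E=cal(n); xd=np.array([(u-c["cx"])/c["fx"],(v-c["cy"])/c["fy"]]); x=xd.copy()
        ~~~^^^
  File "h.py", line 4, in cal
    c=robot.get_calibration(n);return c,np.array(c["extrinsics"])
ValueError: time passes only in moves, steps and waits
```

```bash
python3 - <<'E'
import json
from bench import robot
json.dump({n:{k:(v.tolist() if hasattr(v,"tolist") else v) for k,v in robot.get_calibration(n).items()} for n in("top","side")},open("cal.json","w"))
E
sed -i 's/c=robot.get_calibration(n);return c/c=CAL[n];return c/; s/^from bench import robot/from bench import robot\nimport json\nCAL=json.load(open("\.\/cal.json"))/' h.py
python3 - <<'E'
from br import *
L=lambda f:cv2.cvtColor(cv2.imread(f"pics/{f}.png"),cv2.COLOR_BGR2RGB)
fitbrush("top",L("top8"),"B",(180,215,255,240))
fitbrush("side",L("side9"),"A",(295,218,366,238)); fitbrush("side",L("side6"),"B",(243,184,270,220))
E
```

```text
top B 87 179 capmid [0.4327 0.1942] tip [0.436  0.0611] yaw -88.6 cap -0.022 0.022 tip t 0.133 => cap centre from tip [0.4328 0.191 ]
side A 122 17 capmid [ 0.5335 -0.0257] tip [ 0.5658 -0.0313] yaw -9.7 cap -0.025 0.024 tip t 0.033 => cap centre from tip [ 0.4377 -0.0093]Traceback (most recent call last):
  File "<stdin>", line 4, in <module>
  File "br.py", line 10, in fitbrush
    C,W=pts(cap),pts(woo);d=W.mean(0)-C.mean(0);d/=np.linalg.norm(d);c0=C.mean(0)
                 ~~~^^^^^
  File "br.py", line 8, in pts
    i=1+np.argmax(st[1:,4]);ys,xs=np.nonzero(l==i)
        ~~~~~~~~~^^^^^^^^^^
    return _wrapfunc(a, 'argmax', axis=axis, out=out, **kwds)
    return bound(*args, **kwds)
ValueError: attempt to get argmax of an empty sequence
```

Request:
play_rows(
  increments=[
    [-7.5,30,0,-0.01],
    [-7.5,30,0,-0.01],
    [-7.5,30,0,-0.01],
    [-7.5,30,0,-0.01],
    [-7.5,30,0,0],
  ],
)

```text
time_s: 35.78
position: [0.5534, -0.1131, 0.1531]
tool_rot: [-0.484, -3.101, -0.002]
contact_force: [0.3, 1.3, 0.2]
finger_gap: 0.047
grip_force: 0.0
```

Request:
play_rows(
  increments=[
    [-7.5,30,0,0],
    [-7.5,30,-10,0],
    [-7.5,28,-20,0],
    [0,0,-30,0],
    [0,0,0,0],
  ],
)

```text
time_s: 36.2
position: [0.5282, -0.0242, 0.0884]
tool_rot: [-0.478, -3.096, -0.002]
contact_force: [-1.0, -0.4, -1.0]
finger_gap: 0.0471
grip_force: 0.0
```

Request:
play_rows(
  increments=[
    [0,0,0,0],
    [0,0,0,0],
    [0,0,0,0],
  ],
)

```text
time_s: 36.45
position: [0.5333, -0.0278, 0.0963]
tool_rot: [0.485, 3.102, -0.0]
contact_force: [0.6, 0.5, 0.1]
finger_gap: 0.0471
grip_force: 0.0
```

Request:
play_rows(
  increments=[
    [0,1,-30,0],
    [0,0,-30,0],
    [0,0,-20,0],
    [0,0,-12,0],
    [0,0,0,0],
  ],
)

```text
time_s: 36.87
position: [0.5313, -0.026, 0.0012]
tool_rot: [-0.484, -3.101, -0.001]
contact_force: [-0.4, 1.0, -0.5]
finger_gap: 0.0467
grip_force: 0.0
```

Request:
play_rows(
  increments=[
    [0,0,0,0],
    [0,0,0,0],
    [0,0,0,0],
    [0,0,0,0],
    [0,0,0,0],
  ],
  fingers=-1,
  newtons=50,
)

```text
time_s: 37.28
position: [0.5341, -0.0263, 0.0051]
tool_rot: [0.483, 3.101, -0.001]
contact_force: [-0.6, 0.0, 6.3]
finger_gap: 0.0144
grip_force: 50.0
```

Request:
play_rows(
  increments=[
    [0,0,0,0],
    [0,0,20,0],
    [0,0,20,0],
    [0,0,0,0],
    [0,0,0,0],
  ],
)

```text
time_s: 37.7
position: [0.534, -0.0262, 0.0449]
tool_rot: [0.483, 3.1, -0.001]
contact_force: [-0.5, 0.3, -0.4]
finger_gap: 0.0144
grip_force: 49.2
```

Request:
play_rows(
  increments=[
    [-4,11,2,0.098],
    [-4,11,2,0.098],
    [-4,11,2,0.098],
    [-4,11,0,0.098],
    [-4,11,0,0.098],
  ],
)

```text
time_s: 38.12
position: [0.5119, 0.0298, 0.0483]
tool_rot: [0.292, -3.127, -0.0]
contact_force: [0.1, -0.3, -0.1]
finger_gap: 0.0147
grip_force: 49.2
```

Request:
play_rows(
  increments=[
    [-4,11,0,0.098],
    [-4,11,0,0.098],
    [-2,11,0,0.098],
    [0,0,0,0],
    [0,0,0,0],
  ],
)

```text
time_s: 38.53
position: [0.5021, 0.0625, 0.0483]
tool_rot: [0.737, -3.053, -0.0]
contact_force: [0.3, 0.1, 0.7]
finger_gap: 0.0147
grip_force: 49.2
```

```bash
python3 - <<'E'
from h import *
o=robot.get_obs();print(o["position"],o["tool_rot"],2*np.degrees(np.arctan2(-o["tool_rot"][0],o["tool_rot"][1])))
a=snap("top","top10");b=snap("side","side10")
def c(i,x,y,w=133,h=100,s=3): return cv2.cvtColor(cv2.resize(i[y:y+h,x:x+w],(w*s,h*s),interpolation=cv2.INTER_CUBIC),cv2.COLOR_RGB2BGR)
cv2.imwrite("pics/s10.png",np.vstack([c(a,150,110,160,60,5),c(b,265,145,160,60,5)]))
E
```

```text
[0.5020579  0.06249372 0.04830264] [ 7.36947299e-01 -3.05328163e+00 -2.72473782e-04] -332.86096523568943
```

View pics/s10.png

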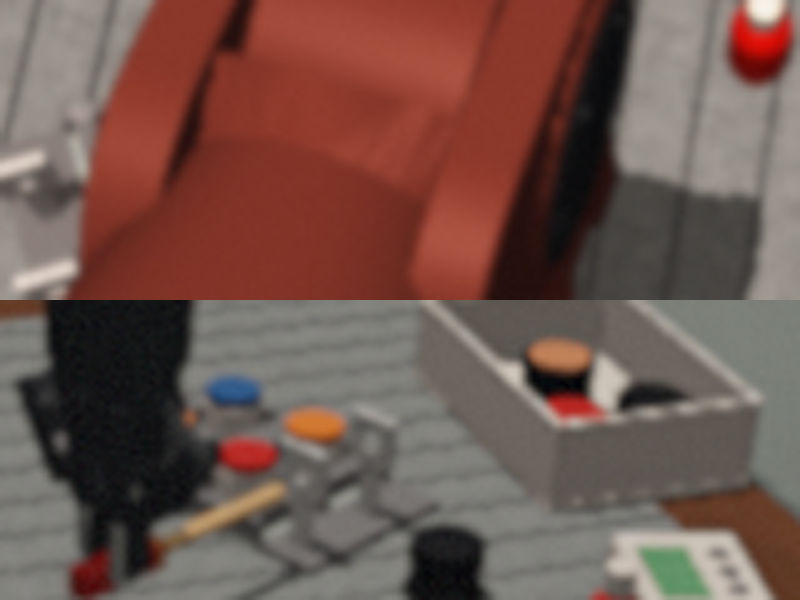

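The side crop shows the handle tip at (280,490) just before the front loop (about 303,480); the arm hides the top view. I'll overlay the predicted loop holes and rod line on the side view.

```bash
cat > ov.py <<'E'
from h import *
def overlay(f,name,loop,box=(285,155,80,60),s=10,yaw=27.2):
    b=cv2.imread(f"pics/{f}.png");x,y,w,h=box
    im=cv2.resize(b[y:y+h,x:x+w],(w*s,h*s),interpolation=cv2.INTER_CUBIC)
    q=lambda p:tuple(int(round(k)) for k in (proj("side",p)-[x,y]+.5)*s)
    t=np.radians(yaw);ux=np.array([np.cos(t),np.sin(t),0]);uy=np.array([-np.sin(t),np.cos(t),0]);uz=np.array([0,0,1.])
    for k in(0,.06):
        c=np.array(loop)+k*ux
        cv2.polylines(im,[np.array([q(c+.007*(np.cos(a)*uy+np.sin(a)*uz)) for a in np.linspace(0,6.28,30)])],True,(0,255,0),1)
        cv2.polylines(im,[np.array([q(c+.015*(i*uy+j*uz)) for i,j in((-1,-1),(1,-1),(1,1),(-1,1))])],True,(255,0,0),1)
    cv2.imwrite(f"pics/{name}.png",im);return q,ux
E
python3 - <<'E'
from ov import *
q,ux=overlay("side10","ov10",(.6374,.1304,.055))
# rod axis in side image
b=cv2.cvtColor(cv2.imread("pics/side10.png"),cv2.COLOR_BGR2HSV);m=((b[...,0]>8)&(b[...,0]<28)&(b[...,1]>70)&(b[...,2]>110)).astype(np.uint8)
m[:, :290]=0;m[:235]*=1;m[:180]=0;m[:235]; m[262:]=0;m[:,335:]=0
ys,xs=np.nonzero(m);P=np.stack([xs,ys],1)
print(len(P),xs.min(),xs.max(),ys.min(),ys.max());vx,vy,x0,y0=cv2.fitLine(P.astype(np.float32),cv2.DIST_L2,0,.01,.01).ravel()
print("rod slope",vy/vx,"y at x=295,315:",[y0+vy/vx*(x-x0) for x in(300,320)])
o=robot.get_obs()["position"];ax=np.array([o[0],o[1],o[2]+.0035])
for d in(.04,.08,.13): print(d,proj("side",ax+d*ux))
E
```

```text
102 296 321 181 194
rod slope -0.47444758 y at x=295,315: [np.float32(191.84515), np.float32(182.3562)]
0.04 [298.28575445 192.8086135 ]
0.08 [308.502557   187.96780074]
0.13 [320.72698009 182.17804407]
```

View pics/ov10.png

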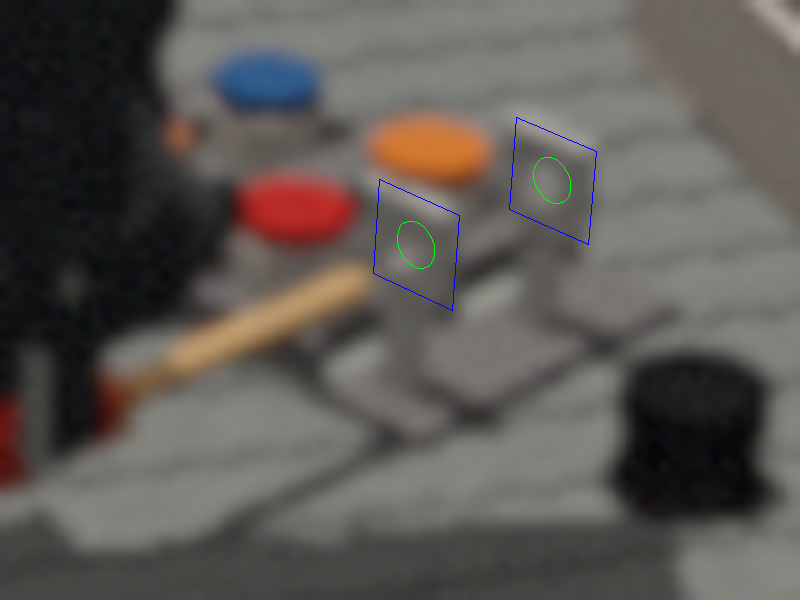

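The overlay agrees with the plates, and the rod line matches the prediction to 0.2 px. Raising 3 mm, shifting 1.4 mm, and feeding in.

Request:
play_rows(
  increments=[
    [0.6,-1.2,3.2,0],
    [4.5,2.3,0,0],
    [8.9,4.6,0,0],
    [4.5,2.3,0,0],
    [0,0,0,0],
  ],
)

```text
time_s: 39.05
position: [0.5218, 0.0705, 0.0521]
tool_rot: [-0.739, 3.053, 0.001]
contact_force: [0.2, 0.4, 0.1]
finger_gap: 0.0148
grip_force: 49.2
```

Request:
play_rows(
  increments=[
    [4.5,2.3,0,0],
    [4.5,2.3,0,0],
    [4.5,2.3,0,0],
    [0,0,0,0],
  ],
)

```text
time_s: 39.38
position: [0.5352, 0.0776, 0.052]
tool_rot: [-0.74, 3.053, 0.001]
contact_force: [-1.1, 2.2, -0.1]
finger_gap: 0.0149
grip_force: 49.2
```

```bash
python3 - <<'E'
from ov import *
o=robot.get_obs();print(o["position"],o["contact_force"],o["ft_torque"])
snap("side","side11");q,ux=overlay("side11","ov11",(.6374,.1304,.055))
E
```

```text
[0.5351626  0.07757774 0.05201883] [-1.08354984  2.16411741 -0.09841989] [ 0.33430546 -0.0042223   0.19028401]
```

View pics/ov11.png

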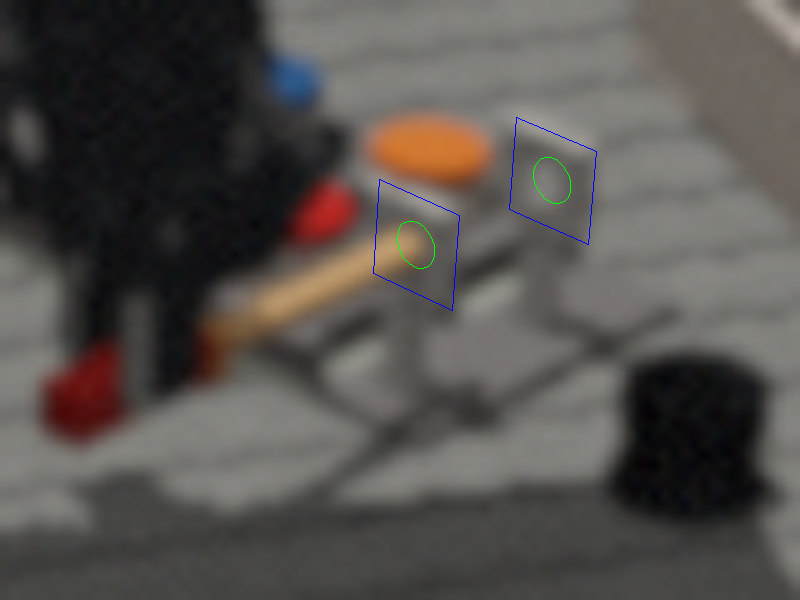

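The tip is inside the front hole (crop 412,245). A light side force of +2 N in y suggests nudging slightly +y as I keep feeding.

Request:
play_rows(
  increments=[
    [-0.3,0.7,0,0],
    [4.5,2.3,0,0],
    [4.5,2.3,0,0],
    [4.5,2.3,0,0],
    [0,0,0,0],
  ],
)

```text
time_s: 39.85
position: [0.5485, 0.0851, 0.0521]
tool_rot: [-0.739, 3.053, 0.0]
contact_force: [-0.1, 0.5, -0.6]
finger_gap: 0.0142
grip_force: 49.2
```

Request:
play_rows(
  increments=[
    [4.5,2.3,0,0],
    [4.5,2.3,0,0],
    [4.5,2.3,0,0],
    [0,0,0,0],
  ],
)

```text
time_s: 40.18
position: [0.562, 0.092, 0.0521]
tool_rot: [-0.74, 3.053, 0.0]
contact_force: [-0.0, 0.6, -0.4]
finger_gap: 0.0146
grip_force: 49.2
```

Request:
play_rows(
  increments=[
    [4.5,2.3,0,0],
    [4.5,2.3,0,0],
    [3.6,1.8,0,0],
    [3.6,1.8,0,0],
    [0,0,0,0],
  ],
)

```text
time_s: 40.6
position: [0.5779, 0.1002, 0.052]
tool_rot: [-0.74, 3.053, 0.0]
contact_force: [0.4, 0.6, 0.2]
finger_gap: 0.0144
grip_force: 49.2
```

Request:
play_rows(
  increments=[
    [3.6,1.8,0,0],
    [3.6,1.8,0,0],
    [0,0,0,0],
  ],
)

```text
time_s: 40.85
position: [0.585, 0.1038, 0.052]
tool_rot: [-0.74, 3.053, 0.0]
contact_force: [0.2, 1.6, -0.0]
finger_gap: 0.0144
grip_force: 49.2
```

```bash
python3 - <<'E'
from ov import *
o=robot.get_obs();print(o["position"],o["contact_force"],o["ft_torque"])
snap("side","side12");q,ux=overlay("side12","ov12",(.6374,.1304,.055))
E
```

```text
[0.58503005 0.10379623 0.05203423] [ 0.22458314  1.56480515 -0.00569788] [0.2187405  0.05982371 0.10378626]
```

View pics/ov12.png

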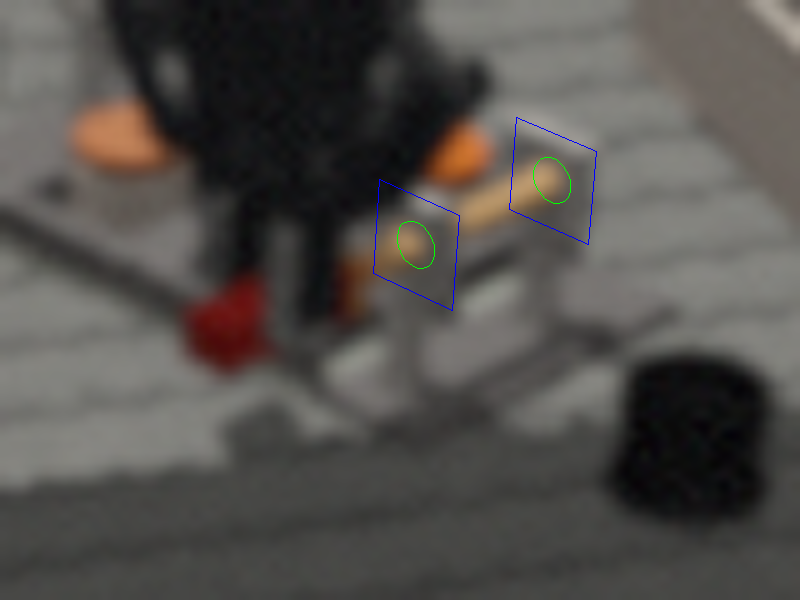

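The handle passes through both holes (crop 415,245 and 552,180) with no load. Feeding the last 26 mm.

Request:
play_rows(
  increments=[
    [5.3,2.7,0,0],
    [5.3,2.7,0,0],
    [5.3,2.7,0,0],
    [3.6,1.8,0,0],
    [0,0,0,0],
  ],
)

```text
time_s: 41.32
position: [0.6049, 0.1138, 0.052]
tool_rot: [-0.74, 3.053, 0.0]
contact_force: [-0.8, 0.8, 0.2]
finger_gap: 0.0145
grip_force: 49.2
```

Request:
play_rows(
  increments=[
    [1.8,0.9,0,0],
    [0.9,0.5,0,0],
    [0,0,0,0],
  ],
)

```text
time_s: 41.57
position: [0.6067, 0.1149, 0.052]
tool_rot: [0.74, -3.053, -0.0]
contact_force: [-0.3, 1.8, -0.5]
finger_gap: 0.0146
grip_force: 49.2
```

Request:
play_rows(
  increments=[
    [0.9,0.5,0,0],
    [0,0,0,0],
  ],
)

```text
time_s: 41.73
position: [0.6072, 0.1151, 0.0519]
tool_rot: [0.739, -3.052, 0.0]
contact_force: [-4.1, -0.1, 0.3]
finger_gap: 0.0145
grip_force: 49.4
```

The cap has touched the front loop. Releasing, retreating up, and reading the last joint's range.

Request:
play_rows(
  increments=[
    [0,0,0,0],
    [0,0,0,0],
    [0,0,0,0],
    [0,0,15,0],
    [0,0,25,0],
  ],
  fingers=0.0,
)

```text
time_s: 42.15
position: [0.6058, 0.1152, 0.0896]
tool_rot: [0.738, -3.049, -0.002]
contact_force: [-0.1, -0.6, -1.4]
finger_gap: 0.0427
grip_force: 0.0
```

Request:
play_rows(
  increments=[
    [0,0,30,0],
    [0,0,30,0],
    [-30,10,0,0],
    [-30,15,0,0],
    [-30,15,0,0],
  ],
)

```text
time_s: 42.57
position: [0.5175, 0.1553, 0.1528]
tool_rot: [-0.737, 3.052, -0.0]
contact_force: [-0.9, -0.7, 0.2]
finger_gap: 0.0425
grip_force: 0.0
```

Request:
play_rows(
  increments=[
    [-30,15,0,-0.1],
    [-20,15,0,-0.1],
    [-12,10,0,-0.1],
    [0,0,0,0],
    [0,0,0,0],
  ],
)

```text
time_s: 42.98
position: [0.4558, 0.1956, 0.1525]
tool_rot: [-0.28, 3.127, -0.0]
contact_force: [-0.4, -0.2, -0.0]
finger_gap: 0.043
grip_force: 0.0
```

```bash
python3 - <<'E'
from br import *
o=robot.get_obs();print(o["position"],o["tool_rot"],o["joint_pos"].round(3))
b=snap("side","side13");a=snap("top")
for f in((243,180,272,222),):
    try: fitbrush("side",b,"B",f)
    except Exception as e: print(e)
print([ (k,c,s) for k,v in blobs("side",b).items() for c,s in v if 240<c[0]<400 and 150<c[1]<300])
E
```

```text
[0.45582917 0.19556458 0.15253646] [-2.79506280e-01  3.12748398e+00 -4.75080954e-05] [ 0.141 -0.22  -0.358  1.431 -0.    -0.037]
attempt to get argmax of an empty sequence
[('red', [378.7, 165.4], [375, 164, 8, 4, 28]), ('red', [314.3, 175.6], [310, 174, 10, 5, 33]), ('red', [317.3, 183.4], [312, 180, 12, 9, 47]), ('red', [387.3, 207.6], [383, 204, 10, 7, 57]), ('red', [375.6, 264.0], [370, 262, 14, 5, 57]), ('orange', [376.5, 155.5], [371, 153, 12, 6, 62]), ('orange', [297.7, 168.5], [293, 166, 11, 6, 58]), ('orange', [329.3, 170.8], [322, 167, 18, 10, 90]), ('blue', [311.2, 162.7], [307, 161, 9, 5, 32])]
```

Request:
play_rows(
  increments=[
    [-5,-1,0,-0.115],
    [-5,-1,0,-0.115],
    [-5,-1,0,-0.115],
    [-5,0,0,-0.115],
    [-3,0,0,-0.115],
  ],
)

```text
time_s: 43.5
position: [0.4331, 0.1915, 0.1519]
tool_rot: [-0.632, -3.077, 0.0]
contact_force: [-0.1, -1.5, 0.1]
finger_gap: 0.0427
grip_force: 0.0
```

Request:
play_rows(
  increments=[
    [0,0,0,-0.115],
    [0,0,0,-0.115],
    [0,0,0,-0.115],
    [0,0,0,-0.115],
    [0,0,0,-0.115],
  ],
)

```text
time_s: 43.92
position: [0.4335, 0.1915, 0.1519]
tool_rot: [1.478, 2.772, -0.0]
contact_force: [-0.0, -0.4, 0.5]
finger_gap: 0.0425
grip_force: 0.0
```

Request:
play_rows(
  increments=[
    [0,0,0,-0.115],
    [0,0,0,-0.115],
    [0,0,0,-0.115],
    [0,0,-10,-0.115],
    [0,0,-20,-0.115],
  ],
)

```text
time_s: 44.33
position: [0.4351, 0.1917, 0.1239]
tool_rot: [2.202, 2.237, 0.005]
contact_force: [0.9, 0.3, -0.3]
finger_gap: 0.0429
grip_force: 0.0
```

Request:
play_rows(
  increments=[
    [0,0,-20,0],
    [0,0,-20,0],
    [0,0,0,0],
    [0,0,0,0],
    [0,0,0,0],
  ],
)

```text
time_s: 44.75
position: [0.4335, 0.1919, 0.0832]
tool_rot: [2.197, 2.244, 0.001]
contact_force: [0.1, 0.6, 0.1]
finger_gap: 0.0429
grip_force: 0.0
```

```bash
python3 - <<'E'
from h import *
o=robot.get_obs();r=o["tool_rot"];print(o["position"],r,np.degrees(2*np.arctan2(-r[0],r[1])))
b=snap("side","side14");a=snap("top","top14")
def c(i,x,y,w,h,s): return cv2.cvtColor(cv2.resize(i[y:y+h,x:x+w],(w*s,h*s),interpolation=cv2.INTER_CUBIC),cv2.COLOR_RGB2BGR)
cv2.imwrite("pics/s14.png",np.vstack([c(a,130,100,150,100,4)[:, :600],c(b,225,150,150,75,4)[:,:600]])[:600])
E
```

```text
[0.43350101 0.19194979 0.08316067] [2.19738395e+00 2.24419531e+00 1.22152199e-03] -88.7923240724456
```

View pics/s14.png

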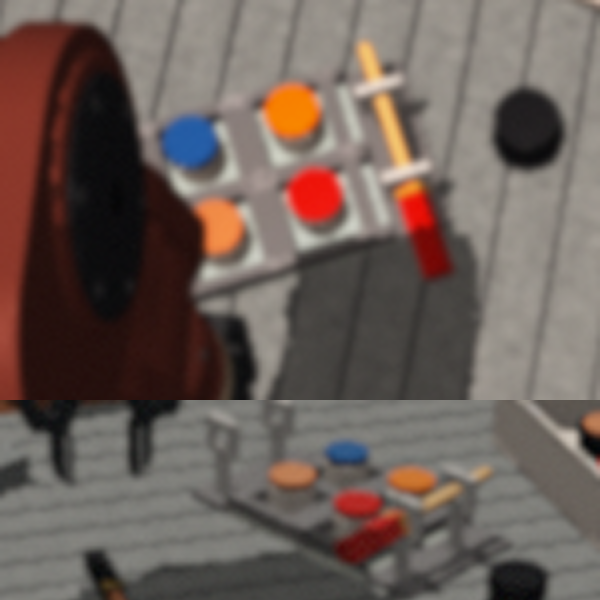

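Brush A is threaded through both right loops with its cap at the front loop (top crop 405,175). The fingers straddle brush B's cap (side crop 97,562). Descending to grip it.

Request:
play_rows(
  increments=[
    [0,0.5,-25,0],
    [0,0,-25,0],
    [0,0,-18,0],
    [0,0,-11,0],
    [0,0,0,0],
  ],
)

```text
time_s: 45.27
position: [0.4316, 0.1926, 0.0016]
tool_rot: [-2.197, -2.244, 0.003]
contact_force: [-0.1, 1.2, -0.8]
finger_gap: 0.043
grip_force: 0.0
```

Request:
play_rows(
  increments=[
    [0,0,0,0],
    [0,0,0,0],
    [0,0,0,0],
    [0,0,0,0],
    [0,0,0,0],
  ],
  fingers=-1,
  newtons=50,
)

```text
time_s: 45.68
position: [0.4341, 0.193, 0.0049]
tool_rot: [2.197, 2.243, 0.004]
contact_force: [-1.8, 0.2, 7.5]
finger_gap: 0.0143
grip_force: 50.4
```

Request:
play_rows(
  increments=[
    [0,0,0,0],
    [0,0,20,0],
    [0,0,27,0],
    [0,0,0,0],
    [0,0,0,0],
  ],
)

```text
time_s: 46.1
position: [0.4344, 0.193, 0.0523]
tool_rot: [2.196, 2.243, 0.005]
contact_force: [0.3, -0.3, -0.4]
finger_gap: 0.0144
grip_force: 49.5
```

Request:
play_rows(
  increments=[
    [-1,2,0,0.119],
    [-1,2,0,0.119],
    [-1,2,0,0.119],
    [-1,2,0,0.119],
    [-1,2,0,0.119],
  ],
)

```text
time_s: 46.52
position: [0.4271, 0.2028, 0.0493]
tool_rot: [-1.435, -2.794, 0.001]
contact_force: [0.8, 0.9, 0.3]
finger_gap: 0.0146
grip_force: 49.5
```

Request:
play_rows(
  increments=[
    [-1,2,0,0.119],
    [-1,2,0,0.119],
    [-1,2,0,0.119],
    [-1,2,0,0.119],
    [-1,2,0,0.119],
  ],
)

```text
time_s: 46.93
position: [0.4221, 0.2128, 0.0493]
tool_rot: [-0.553, -3.092, 0.0]
contact_force: [-0.0, 0.4, 0.1]
finger_gap: 0.0146
grip_force: 49.5
```

Request:
play_rows(
  increments=[
    [-1,2,0,0.119],
    [-1,2,0,0.119],
    [-1,2,0,0.119],
    [-1,2,0,0.119],
    [-1,2,0,0.119],
  ],
)

```text
time_s: 47.35
position: [0.4171, 0.2227, 0.0493]
tool_rot: [0.378, -3.118, 0.0]
contact_force: [-0.2, -0.1, -0.5]
finger_gap: 0.0144
grip_force: 49.5
```

Request:
play_rows(
  increments=[
    [0,2,0,0.119],
    [0,0,0,0.12],
    [0,0,0,0],
    [0,0,0,0],
    [0,0,0,0],
  ],
)

```text
time_s: 47.77
position: [0.4174, 0.2247, 0.0497]
tool_rot: [0.732, -3.055, -0.0]
contact_force: [0.2, -0.4, -0.8]
finger_gap: 0.0144
grip_force: 49.5
```

```bash
cat > mm.py <<'E'
from ov import *
import sys
f,dz=sys.argv[1],.0035
loop=np.array([.5532,.2940,.055])
o=robot.get_obs();r=o["tool_rot"];p=o["position"];print(p,"yaw",np.degrees(2*np.arctan2(-r[0],r[1]))%360,o["contact_force"].round(1),o["ft_torque"].round(2))
b=snap("side",f);q,ux=overlay(f,"ov"+f,loop,(250,145,80,60))
d=loop-p;print("along",d@ux,"lat",d@[-ux[1],ux[0],0],"z need",loop[2]-p[2]-dz)
H,S,V=cv2.split(cv2.cvtColor(b,cv2.COLOR_RGB2HSV));m=((H>3)&(H<20)&(S>110)&(V>80)).astype(np.uint8)
m[:145]=0;m[205:]=0;m[:,:245]=0;m[:,290:]=0
k,l,st,ce=cv2.connectedComponentsWithStats(m);i=1+np.argmax(st[1:,4]);ys,xs=np.nonzero(l==i);print(st[i])
vx,vy,x0,y0=cv2.fitLine(np.stack([xs,ys],1).astype(np.float32),cv2.DIST_L2,0,.01,.01).ravel()
for t in(.05,.08,.11):
    u=proj("side",p+[0,0,dz]+t*ux);print(t,u.round(1),"measured y",round(float(y0+vy/vx*(u[0]-x0)),1))
E
python3 mm.py side15
```

```text
[0.4173879  0.22467533 0.04965935] yaw 26.941073141632728 [ 0.2 -0.4 -0.8] [ 0.02 -0.03  0.08]
along 0.15248166734973823 lat -0.00042093387481068723 z need 0.0018406502317672119
[253 161  24  11  49]
0.05 [255.5 169.2] measured y 169.5
0.08 [263.1 166.1] measured y 166.5
0.11 [270.5 163.2] measured y 163.6
```

View pics/ovside15.png

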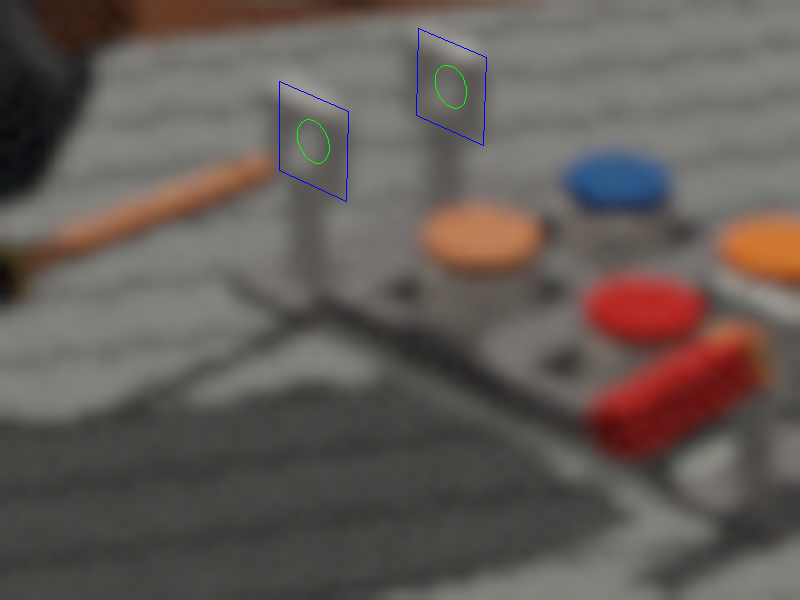

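The left loops match the overlay and the tip is at (268,165). Needed: about 2.3 mm in z and no lateral shift. Feeding in.

Request:
play_rows(
  increments=[
    [0,0,2.3,0.004],
    [4.5,2.3,0,0],
    [8.9,4.6,0,0],
    [4.5,2.3,0,0],
    [0,0,0,0],
  ],
)

```text
time_s: 48.23
position: [0.4364, 0.2344, 0.0524]
tool_rot: [-0.743, 3.052, 0.001]
contact_force: [-0.0, -0.5, 0.2]
finger_gap: 0.0144
grip_force: 49.5
```

Request:
play_rows(
  increments=[
    [4.5,2.3,0,0],
    [4.5,2.3,0,0],
    [4.5,2.3,0,0],
    [0,0,0,0],
  ],
)

```text
time_s: 48.57
position: [0.4498, 0.2412, 0.0524]
tool_rot: [-0.744, 3.052, 0.0]
contact_force: [0.5, 0.6, 0.6]
finger_gap: 0.0144
grip_force: 49.5
```

```bash
python3 mm.py side16
```

```text
[0.44981696 0.24120759 0.05240782] yaw 27.39789349154 [0.5 0.6 0.6] [0.15 0.04 0.03]
along 0.11608186999941063 lat -0.0003017398391239188 z need -0.0009078172818869812
[262 158  19   9  42]
0.05 [264.7 164.7] measured y 165.0
0.08 [272.1 161.7] measured y 161.9
0.11 [279.3 158.9] measured y 158.9
```

No force with the tip 14 mm past the front loop, so it is inside. Continuing.

Request:
play_rows(
  increments=[
    [4.5,2.3,-0.5,0],
    [4.5,2.3,0,0],
    [4.5,2.3,0,0],
    [4.5,2.3,0,0],
    [0,0,0,0],
  ],
)

```text
time_s: 49.03
position: [0.4679, 0.2505, 0.0519]
tool_rot: [-0.744, 3.052, 0.001]
contact_force: [0.6, 0.9, -0.1]
finger_gap: 0.0144
grip_force: 49.5
```

Request:
play_rows(
  increments=[
    [4.5,2.3,0,0],
    [4.5,2.3,0,0],
    [4.5,2.3,0,0],
    [0,0,0,0],
  ],
)

```text
time_s: 49.37
position: [0.4814, 0.2574, 0.0519]
tool_rot: [-0.744, 3.052, 0.001]
contact_force: [0.4, 0.8, 0.3]
finger_gap: 0.0146
grip_force: 49.5
```

Request:
play_rows(
  increments=[
    [3.6,1.8,0,0],
    [3.6,1.8,0,0],
    [3.6,1.8,0,0],
    [3.6,1.8,0,0],
    [0,0,0,0],
  ],
)

```text
time_s: 49.78
position: [0.4957, 0.2645, 0.0519]
tool_rot: [-0.744, 3.052, 0.001]
contact_force: [0.2, 2.0, 0.5]
finger_gap: 0.0146
grip_force: 49.5
```

```bash
python3 mm.py side17
```

```text
[0.4956513  0.26454616 0.05189025] yaw 27.40837019443943 [0.2 2.  0.5] [ 0.33 -0.    0.13]
along 0.06464804825815458 lat -0.00010866604338909611 z need -0.0003902504319103395
[275 158   6   4  14]
0.05 [277.3 159.8] measured y 160.0
0.08 [284.4 157. ] measured y 156.4
0.11 [291.2 154.3] measured y 153.0
```

View pics/ovside17.png

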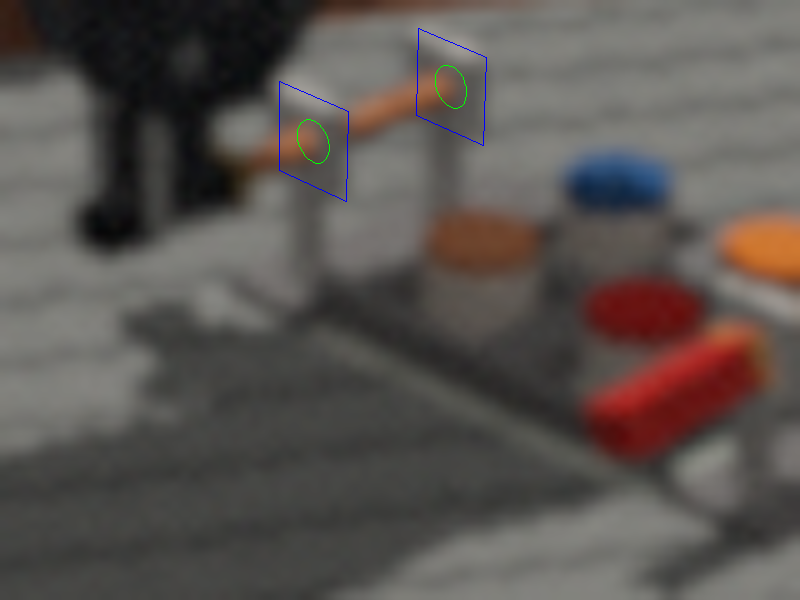

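The handle is through both left holes (crop 313,140 and 445,87). About 31.6 mm remains before the cap touches.

Request:
play_rows(
  increments=[
    [5.3,2.8,0,0],
    [5.3,2.8,0,0],
    [5.3,2.8,0,0],
    [5.3,2.8,0,0],
    [0,0,0,0],
  ],
)

```text
time_s: 50.25
position: [0.5173, 0.2759, 0.0519]
tool_rot: [-0.744, 3.051, 0.0]
contact_force: [0.6, 0.4, -0.5]
finger_gap: 0.0147
grip_force: 49.5
```

Request:
play_rows(
  increments=[
    [3.6,1.8,0,0],
    [1.8,0.9,0,0],
    [0,0,0,0],
  ],
)

```text
time_s: 50.5
position: [0.5206, 0.2777, 0.0515]
tool_rot: [0.743, -3.05, 0.001]
contact_force: [-6.4, -2.4, 2.1]
finger_gap: 0.0143
grip_force: 49.9
```

Request:
play_rows(
  increments=[
    [0.9,0.5,0,0],
    [0,0,0,0],
  ],
)

```text
time_s: 50.67
position: [0.5206, 0.2777, 0.0514]
tool_rot: [0.743, -3.048, 0.002]
contact_force: [-10.0, -4.6, 4.7]
finger_gap: 0.0144
grip_force: 50.2
```

Request:
play_rows(
  increments=[
    [-0.9,-0.5,0,0],
    [0,0,0,0],
  ],
)

```text
time_s: 50.83
position: [0.5206, 0.2776, 0.0515]
tool_rot: [0.743, -3.05, 0.001]
contact_force: [-6.2, -1.6, 2.0]
finger_gap: 0.0143
grip_force: 49.8
```

Request:
play_rows(
  increments=[
    [0,0,0,0],
    [0,0,0,0],
    [0,0,0,0],
    [0,0,15,0],
    [0,0,25,0],
  ],
  fingers=0.0,
)

```text
time_s: 51.25
position: [0.5199, 0.2775, 0.0896]
tool_rot: [0.743, -3.048, 0.0]
contact_force: [-0.3, 1.1, -0.4]
finger_gap: 0.0428
grip_force: 0.0
```

Request:
play_rows(
  increments=[
    [0,0,30,0],
    [0,0,30,0],
    [0,0,30,0],
    [-25,20,0,0],
    [-35,20,0,0],
  ],
)

```text
time_s: 51.67
position: [0.4643, 0.3181, 0.1844]
tool_rot: [-0.737, 3.048, 0.001]
contact_force: [-0.1, 1.1, -1.0]
finger_gap: 0.0427
grip_force: 0.0
```

Request:
play_rows(
  increments=[
    [-35,20,0,0],
    [-35,20,0,0],
    [-35,20,0,0],
    [-35,20,0,0],
    [-35,20,0,0],
  ],
)

```text
time_s: 52.08
position: [0.2851, 0.4188, 0.1822]
tool_rot: [-0.743, 3.051, 0.001]
contact_force: [1.3, 1.2, -0.4]
finger_gap: 0.043
grip_force: 0.0
```

Request:
play_rows(
  increments=[
    [-30,20,0,0],
    [0,20,0,0],
    [0,0,0,0],
    [0,0,0,0],
    [0,0,0,0],
  ],
)

```text
time_s: 52.5
position: [0.2569, 0.4577, 0.1819]
tool_rot: [-0.744, 3.052, -0.0]
contact_force: [0.3, -0.6, 0.2]
finger_gap: 0.0427
grip_force: 0.0
```

```bash
python3 - <<'E'
from h import *
o=robot.get_obs();print(o["position"],o["time_s"])
b=snap("side","side18");a=snap("top","top18")
def c(i,x,y,w,h,W,Hh): return cv2.cvtColor(cv2.resize(i[y:y+h,x:x+w],(W,Hh),interpolation=cv2.INTER_CUBIC),cv2.COLOR_RGB2BGR)
cv2.imwrite("pics/s18.png",np.vstack([np.hstack([c(a,130,100,133,100,400,300),c(a,300,80,200,150,400,300)]),np.hstack([c(b,245,130,133,100,400,300),c(b,340,190,160,120,400,300)])]))
E
```

```text
[0.2568869  0.4577493  0.18188009] 52.5
```

View pics/s18.png

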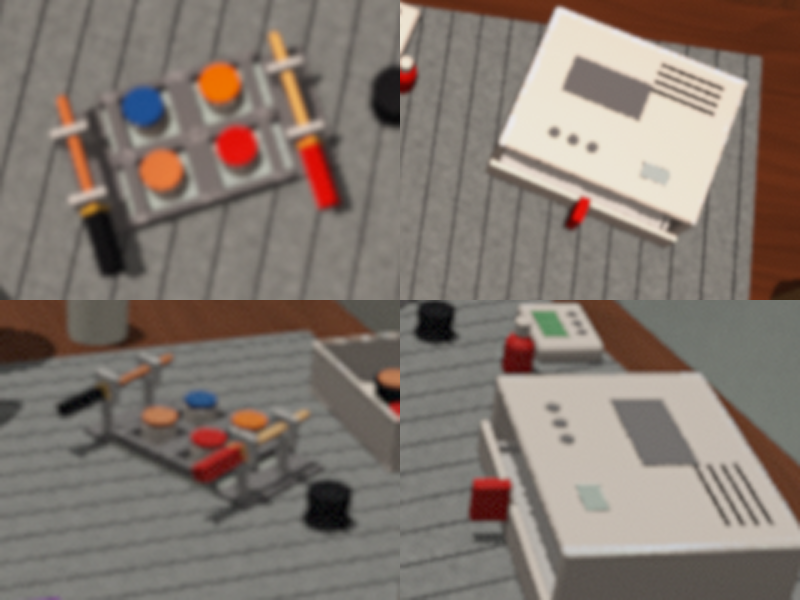

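Both brushes are threaded with their caps at the front loops, all four samples are seated, the bottle stands, and the fin is back at its starting pixel, so the tray is home. Handing in.

```bash
python3 -c "
from bench import robot
print(robot.job_done())"
```

```text
the job is handed in; nothing more can be done
None
```

The job is handed in: all four samples stand in their own pockets, the empty tray is pushed home, both brushes are threaded through their loops with the caps at the front loops, and the bottle was not touched; it took about 53 s of the 210 s.

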